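# Load the preheat oven, latch its guard gate and set the thermostat

### The arm

A 6-joint arm with a two-finger parallel gripper is mounted at the origin on a cart in front of the work surface, level with it; the furniture and walls round the work are solid. World frame = base frame: x ahead of the robot, y to its left, z up, the work surface at z = 0. Lengths are in m, angles in degrees, forces in N, time in s.
With the tool pointing down it reaches from about 0.3 to 0.775 m from the base axis. Payload 14.6 kg.
Tool frame: the origin (TCP) lies midway between the tips of the shut fingers; the grasp point (between the pads) lies behind it (env.grasp_offset is the x of the grasp point in the tool frame, in m); x points along the fingers, y is the direction in which the jaws open and shut, and the axes are right-handed (so a half turn about x gives the same grasp; the last joint's range is limited). The gripper opens to 85 mm and grips with 20 to 120 N. Pads are 22 mm wide; open, the fingers measure 114 mm over their backs; the gripper's body (76 mm by 85 mm) begins 54 mm behind the grasp point. The pads swing forward as they close: fully open they stand 13 mm farther back than shut.
Start: joints at [66.773, 17.183, 87.147, -0, 75.671, -3.816], TCP at [0.183, 0.519, 0.231] pointing down, gripper open.
Joint ranges: [-173.82, 173.82], [-45.26, 126.66], [13.44, 144.39], [-59.66, 239.66], [0, 175.72], [-146.38, 146.38]. Speed limits (degrees/s): [127.2, 127.2, 147.25, 180, 180, 180].

### API

Orientations are given as [roll, pitch, yaw] about the fixed x, y, z axes, in that order (R = Rz(yaw) Ry(pitch) Rx(roll)).
In Python, from station import env, viewer gives the robot as it stands. The module is installed in compiled form; this text tells all that it offers.
- The arm moves only by the tool arm_command, never from a script. Its argument "moves" is one flat list of numbers, 6 for each row, row after row: the shift along the tool's x, y, z in m, then the turn, a rotation vector about the tool's x, y, z in rad. In form: [dx, dy, dz, ax, ay, az, dx, dy, dz, ax, ay, az, ...]. A call has exactly 10 rows; each row shifts and turns the commanded pose from where the row before left it, along the tool's axes as they then stand; what a row does not reach is not made up. A row lasts 1/12 s, in which the tool goes at most 41.7 mm and 7.16 degrees, less where a joint would pass 70% of its speed; a pose out of reach is approached as far as the arm can. A call is refused whole if a number of a shift passes 0.0417 or a number of a turn 0.125, either way. A call with a gripper value outside its range is refused whole. "grip" is the closure in counts, from 0 (fully open) to 255 (shut), set as the call begins (left out, the last holds). The fingers move at their own pace and stop on an object; "squeeze" is the grip in N (left out, the last holds). Time passes only in rows, so rows that do not move let the fingers close, or fill a call up. It gives the time, the measured TCP pose, the force and the opening at its end, in the units of the state.
- env.get_obs(): the state, without advancing time (a new reading comes with each control period).
- viewer.camera(name): name is "side" or "top"; returns a dict with "frame" (420x560x3 uint8, red, green, blue), "z_map" (420x560 float32, m along the optical axis (not along the pixel's ray), 0 where there is no reading), "fov_y" (degrees; the focal length in pixels is half the picture's height over the tangent of half this angle, whatever the lens; pixels are square), "cx", "cy" (the principal point, pixels), "R" (3x3) and "t" (3): a world point X has camera coordinates R X + t. Camera axes: x right, y down, z forward; pixel columns grow to the right and rows downward; lengths in m; the calibration is good to about 2 mm. A picture is of the moment at which its call begins.
- env.finish_job(): hands the job in, once; it reports no verdict.
The state is a dict: "time": time; "joint_pos": joint angles; "qvel": joint speeds; "joint_torque": joint torques, N m; "position": TCP position; "tcp_rot": TCP orientation; "ft_force": force on the tool from outside, world axes, zero at the start; "torque": the same for the moment, N m; "grip_width": finger opening in m.
Only numpy, scipy, OpenCV 4.12 (cv2) and the standard library are available. Lean on these libraries where they do the work, as an engineer would, in place of code of your own. Each camera call takes 0.05 s, during which the arm holds its last target. There are 200 camera calls.

### The job

Get the pipe rings ready for preheating: lift the drop latch and swing the oven's guard gate open, pull the tray out fully, and set every pipe ring that lies on the table on the tray, side by side inside its rim. Push the tray fully home, swing the gate shut so that the latch bar drops back behind its catch, and only then turn the thermostat knob until the black pointer stands on the red mark. Leave the scriber, soapstone and spray can where they are.

Things in the scene. Friction and masses are not known exactly. Their poses are not given: they have to be found in the camera images.
- oven: fixed grey bench oven on a dark base plate 14 mm high. Origin on the table under the middle of its mouth; -x points out of the mouth (the way the tray comes out), +y left for someone facing it. Hood x 0 to 150, y -94 to 94 mm, roof 90 mm high. Base plate out to x -89. Thermostat housing x -49 to 55, y -180 to -100, 52 mm high.
- pole_knob (a point): point at the foot of the table's tall pole stand, straight below its clamp knob; the knob (40 mm across, 360 to 400 mm above the table), the clamp and a big tube stand above and behind it (+x) and to its left: keep the wrist clear
- vice_top (a point): fixed: middle of the top of the blue bench vice, 120 mm above the table. The vice measures 115 mm along the world's x and 180 mm along y about this point; its screw with a small bar points to the left (+y)
- gate (a joint): yellow guard gate, 172 mm long, 8 mm thick, 41 to 80 mm high, across the front at the oven's x -72 mm; vertical hinge at its left end (y 90): 0 rad = shut, grows as the right end swings out away from the mouth and round to the left, up to 2.0. Stays where left (friction 0.12 N m). From 1.5 on it is clear of the tray; below that the tray runs into it
- gate_hinge (a point): fixed point on the gate's hinge axis, 110 mm above the table
- latch (a joint): steel latch bar, 14 mm high, 120 g, on the gate's outer face: 0 rad = fallen level, grows as its free (right) end is lifted, to 0.6; falls when let go. Fallen, its end lies behind the catch's nose: lift it above 0.15 rad (0.24 is ample) to swing the gate. To shut, lift it the same way until the gate is shut, then let it drop; a push on the grip alone jams on the nose
- latch_grip (a point): middle of the latch bar's black upright grip: 12 mm thick across the gate, 24 mm wide along it, from 98 to 132 mm above the table with the bar fallen. 105 mm from the bar's pivot and 46 mm above it; the pivot is 28 mm from the gate's hinge, 12 mm outside the gate's plane, 70 mm above the table. Pinched across its thickness from above it lifts the bar and swings the gate
- tray (a joint): sheet steel tray on runners: 0 m = fully home in the oven, grows as it is pulled out, 0.14 = fully out; about 1.5 N of friction
- tray_handle (a point): middle of the tray's round black handle bar, 10 mm thick, 64 mm long along the oven's y, 75 mm above the table, axes as the oven's; with the tray home it stands 43 mm outside the mouth, just behind the shut gate. The tray's floor is 26 mm above the table, its centre 109 mm from here towards the oven (+x); inside the 9 mm high rim it measures 118 (x) by 142 (y) mm
- knob (a joint): round black thermostat knob, 34 mm across, vertical axis: grows as it is turned clockwise seen from above, 0 to 3.2 rad, friction 0.06 N m. 1 rad of knob moves the pointer 0.5 rad the same way
- knob_grip (a point): on the knob's axis at the height to grip, 70 mm above the table, at the oven's x -25, y -142 mm; the knob's top is 79 mm, its lower end 57 mm above the table. The dial stands 35 mm behind it (oven's +x), the hood's cheek 48 mm to its left
- pointer (a joint): black pointer on the tilted white dial behind the knob: 0 to 1.6 rad, grows clockwise as seen by someone facing the dial
- mark (a joint): red mark on the same dial, at a setting that differs from job to job; same zero and sense as the pointer, so the pointer stands on the mark when both values are equal. It cannot be moved by hand
- needle (a point): point on the pointer, 26 mm from its axis; x axis along the pointer
- red_mark (a point): point of the red mark, 26 mm from the dial's axis; x axis outward from the dial's axis
- ring_1: dark steel pipe ring, 48 mm outside, 34 mm high, 160 g, standing on one end; take it round the outside; origin at the centre of its underside, z along its axis. Two to four of the four rings are present; an absent one reads None
- ring_2: another pipe ring, the same as ring_1
- ring_3: another pipe ring, the same as ring_1
- ring_4: another pipe ring, the same as ring_1
- scriber: scriber with a black handle, 19 x 166 x 19 mm, lying at the left edge of the table; leave alone
- soapstone: white soapstone stick 12 x 105 x 9 mm lying left of the oven's front; leave alone
- spray_can: spray can, 65 mm across, 198 mm high, at the right front corner; leave alone
Things that resemble listed ones, but are neither listed nor needed, are in the scene too. What is shaped like the ring_4 but blue is not meant.

How it is judged:
By the outcome, as a careful person would: the job done as asked, in the order asked, and still so for the second after the job is handed in, with the robot touching nothing.
Of ring_1, ring_2, ring_3, ring_4 only 2 to 4 are there at a start; the rules pass over those that are not, and their reading is None.
At some moment in a run one of ring_1, ring_2, ring_3, ring_4 may be knocked a few centimetres aside while the robot is not near it.
Once in a run the grip may slacken for a moment while it holds something.
It also fails if it takes over 210 s, if anything falls off the work surface, if the arm or the gripper's body presses on something with over 40 N, if the wrist force passes 120 N, or if a joint passes its speed limit or range.

## Working session

There is one attempt and no reset: what is moved stays moved. The work goes in short steps, Python scripts to look and compute and a tool call to move; the robot and the scene stay as the last step left them, time stands still between calls to the robot, and variables do not carry over. Pictures are saved under pics/ and viewed, on a budget of 19 in all, crops included, one or two more only if the job needs it, and the job is handed in when it is done.

Besides the shell and the picture viewer there is one more tool, called after ">>>" in YAML: its name, and indented under it one key for each argument. arm_command: Moves the arm, as the interface text tells. Its arguments: {"type":"object","properties":{"moves":{"type":"array","items":{"type":"number"}},"grip":{"type":"number"},"squeeze":{"type":"number"}},"required":["moves"]}

```bash
mkdir -p pics; cat > h.py <<'E'
import numpy as np, cv2
from station import env, viewer
from scipy.spatial.transform import Rotation as Ro
def cam(n):
    c=viewer.camera(n); c['f']=210/np.tan(np.radians(c['fov_y'])/2); return c
def ray(c,u,v,z):
    d=c['R'].T@np.array([(u-c['cx'])/c['f'],(v-c['cy'])/c['f'],1]); o=-c['R'].T@c['t']
    return o+d*(z-o[2])/d[2]
def cloud(c):
    v,u=np.mgrid[0:c['z_map'].shape[0],0:c['z_map'].shape[1]]; z=c['z_map']
    p=np.stack([(u-c['cx'])/c['f']*z,(v-c['cy'])/c['f']*z,z],-1)
    return (p-c['t'])@c['R']
def proj(c,X):
    p=c['R']@np.array(X)+c['t']; return c['f']*p[:2]/p[2]+[c['cx'],c['cy']]
def save(c,name,crop=None,s=1):
    im=c['frame'][:,:,::-1]
    if crop: a,b,x,y=crop; im=im[b:y,a:x]
    cv2.imwrite('pics/'+name,cv2.resize(im,None,fx=s,fy=s,interpolation=cv2.INTER_CUBIC))
E
python3 - <<'E'
from h import *
for n in('top','side'):
    c=cam(n); save(c,n+'0.png',s=1.4); print(n,c['fov_y'],c['cx'],c['cy'],-c['R'].T@c['t'],c['R'].round(3).tolist())
    np.savez(n+'0.npz',**c)
print({k:np.round(v,3).tolist() for k,v in env.get_obs().items()},env.grasp_offset)
E
```

```text
top 50.78587606730316 281.8911360989299 211.28293479724573 [ 0.37902754 -0.0409703   1.21003328] [[0.028, -0.999, 0.017], [-0.983, -0.03, -0.179], [0.18, -0.012, -0.984]]
side 54.87742751820708 285.6826736139323 208.23619663991343 [0.43997583 0.82269557 0.4226753 ] [[-0.985, -0.17, -0.003], [-0.054, 0.332, -0.942], [0.161, -0.928, -0.337]]
{'time': 0.1, 'joint_pos': [66.773, 17.212, 87.176, -0.0, 75.67, -3.815], 'qvel': [0.046, -0.038, -0.02, -0.037, -0.027, 0.077], 'joint_torque': [-0.0, -54.438, -36.237, -0.0, 0.003, -0.0], 'position': [0.183, 0.519, 0.231], 'tcp_rot': [-93.706, 89.943, -113.117], 'ft_force': [-0.87, -0.209, 0.308], 'torque': [0.021, -0.029, -0.018], 'grip_width': 0.085} -0.0187
```

View pics/top0.png

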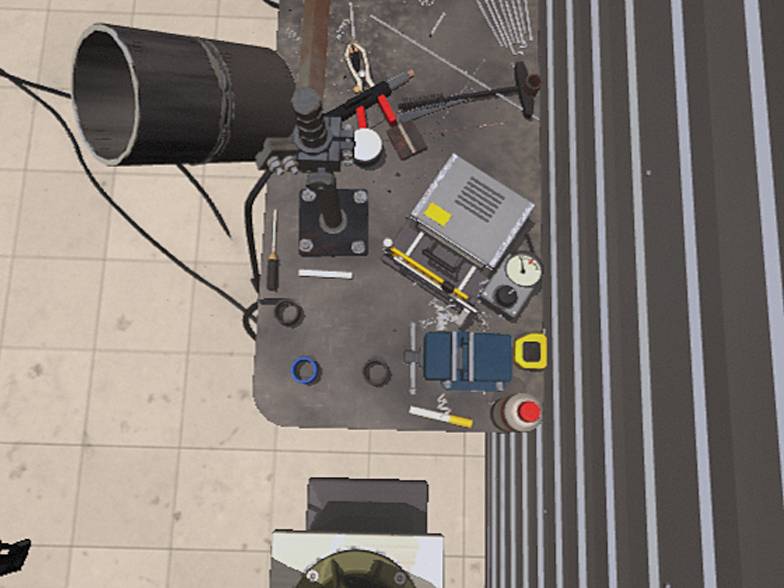

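View pics/side0.png

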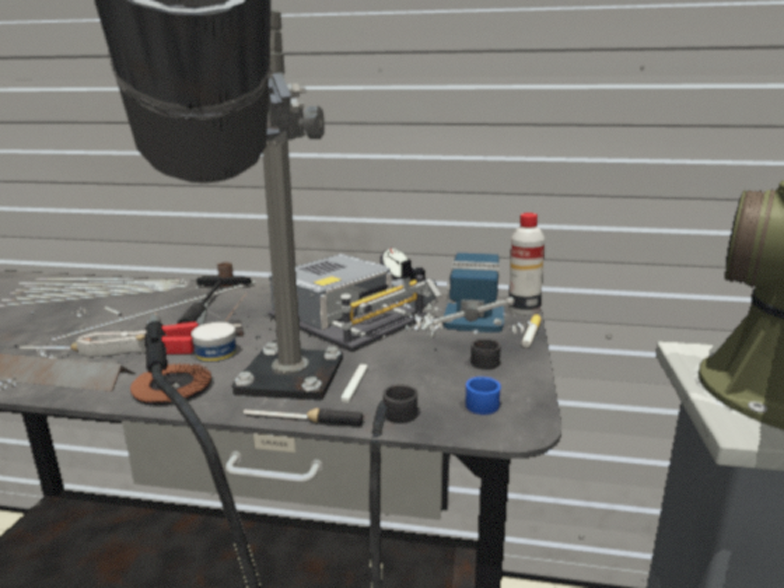

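The top view shows the oven (roof about (475,210) in the enlarged picture), the gate with its latch at (445,285), and black rings at (288,312) and (376,372). The decoy is the blue ring at (305,370). The side view shows the same two black rings and no others.

```bash
python3 - <<'E'
from h import *
c=dict(np.load('top0.npz')); P=cloud(c); f=c['frame'].astype(int); Z=P[...,2]
v,u=np.mgrid[0:420,0:560]
m=(abs(Z-.09)<.006)&(u>285)&(u<390)&(v>105)&(v<200)
q=P[m]; r=cv2.minAreaRect(q[:,:2].astype(np.float32)); print('roof',len(q),np.median(q[:,2]),r,cv2.boxPoints(r).round(4).tolist())
hsv=cv2.cvtColor(c['frame'],cv2.COLOR_RGB2HSV)
# yellow gate
m=(hsv[...,0]>18)&(hsv[...,0]<32)&(hsv[...,1]>130)&(hsv[...,2]>120)&(u>270)&(u<340)&(v>165)&(v<220)
q=P[m]; print('gate',len(q),np.percentile(q[:,2],[5,50,95])); k=abs(q[:,2]-.08)<.006
if k.sum()>5: print(cv2.minAreaRect(q[k][:,:2].astype(np.float32)), cv2.fitLine(q[k][:,:2].astype(np.float32),2,0,.01,.01).ravel())
# rings
for (a,b) in [(206,223),(269,266),(218,264)]:
    m=(abs(u-a)<16)&(abs(v-b)<16)&(abs(Z-.034)<.006)
    q=P[m]; 
    if len(q): print('ring',len(q),np.median(q[:,2]),cv2.minEnclosingCircle(q[:,:2].astype(np.float32)))
# knob top z .079 near (505/1.4,297/1.4)
m=(abs(u-361)<12)&(abs(v-211)<12)&(abs(Z-.079)<.006); q=P[m]; print('knob',len(q),cv2.minEnclosingCircle(q[:,:2].astype(np.float32)) if len(q) else 0)
m=(u>270)&(u<350)&(v>165)&(v<230)&(Z>.115)&(Z<.15); q=P[m]; print('grip',len(q),q[:,:2].mean(0) if len(q) else 0,q[:,2].max() if len(q) else 0)
m=(u>295)&(u<370)&(v>230)&(v<282)&(abs(Z-.12)<.008); q=P[m]; print('vice',len(q),q.min(0),q.max(0))
m=(u>285)&(u<310)&(v>225)&(v<285)&(Z>.03); q=P[m]; print('vicebar',len(q),q.min(0),q.max(0))
m=(u>185)&(u<290)&(v>55)&(v<185)&(Z>.25); q=P[m]; print('pole',len(q),q.min(0),q.max(0))
save(c,'t1.png',(265,95,395,225),5)
E
```

```text
roof 3991 0.09032386804318655 ((0.7017059922218323, -0.21165838837623596), (0.2710497975349426, 0.22643885016441345), 58.07646942138672) [[0.5339000225067139, -0.2667999863624573], [0.7261000275611877, -0.38659998774528503], [0.8694999814033508, -0.15649999678134918], [0.677299976348877, -0.03680000081658363]]
gate 177 [0.01369877 0.07905541 0.08352158]
((0.6324899792671204, -0.11624961346387863), (0.16894686222076416, 0.008006326854228973), 57.67462921142578) [ 0.53435206  0.845262    0.63684213 -0.10942636]
ring 89 0.03418944314939449 ((0.5577976107597351, 0.15384094417095184), 0.0243388544768095)
ring 85 0.03437670233624109 ((0.4474722146987915, -0.020494375377893448), 0.023906996473670006)
ring 89 0.03380867262617738 ((0.44750362634658813, 0.11353759467601776), 0.024288015440106392)
knob 142 ((0.5944724082946777, -0.26212793588638306), 0.018604038283228874)
grip 51 [ 0.59676024 -0.14694043] 0.13860823511314474
vice 1812 [ 0.43119477 -0.26419717  0.11204179] [ 0.51781741 -0.10902139  0.12525291]
vicebar 571 [ 0.37902754 -0.12546831  0.03602019] [ 0.54355528 -0.0409703   1.21003328]
pole 3920 [ 0.37902754 -0.0409703   0.26614737] [0.81633261 0.13881666 1.21003328]
```

View pics/t1.png

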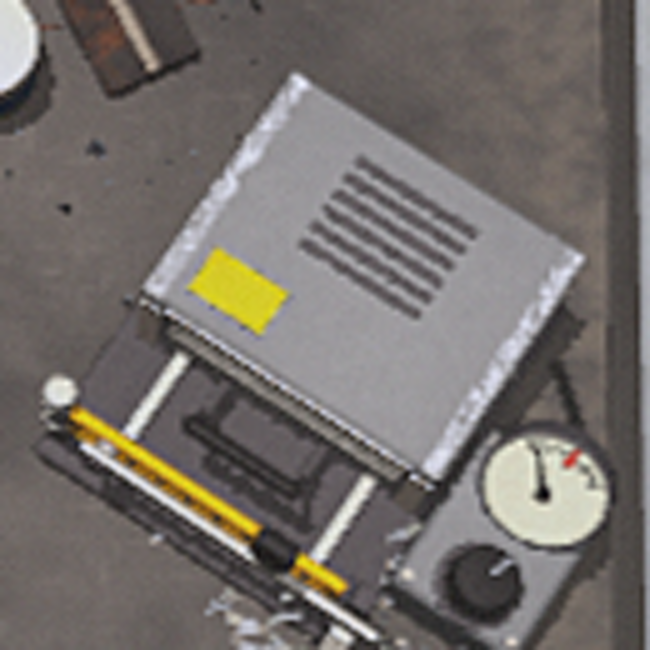

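The crop shows the latch grip at crop (272,548), with the gate hinge at (60,390). The dial axis is at (543,495), the needle tip at (537,447) and the red mark at (571,460). Next I refine the oven frame and check the obstacles.

```bash
cat >> h.py <<'E'
YAW=np.radians(-32.3); ORG=np.array([.6912,-.1581])
EX=np.array([np.cos(YAW),np.sin(YAW)]); EY=np.array([-EX[1],EX[0]])
def o2w(x,y): return ORG+EX*x+EY*y
def w2o(p): d=np.asarray(p)[...,:2]-ORG; return np.stack([d@EX,d@EY],-1)
def pose():
    o=env.get_obs(); R=Ro.from_euler('xyz',o['tcp_rot'],degrees=True).as_matrix(); return o,np.array(o['position']),R
def plan(g,yaw=None,z=None):
    """tool-axis shift to bring grasp point to g (world, tool kept), then turn so jaw dir has world angle yaw (deg, mod 180)"""
    o,p,R=pose(); G=p+R[:,0]*env.grasp_offset
    print('grasp',G.round(4),'jawyaw',np.degrees(np.arctan2(R[1,1],R[0,1])).round(2),'down',R[:,0].round(4),'j6',round(float(o['joint_pos'][5]),1),'w',round(float(o['grip_width']),4),'F',np.round(o['ft_force'],1))
    print(' shift tool',(R.T@(np.array(g)-G)).round(4))
    if yaw is not None:
        a=-(yaw-np.degrees(np.arctan2(R[1,1],R[0,1]))); a=(a+90)%180-90; print(' ax total',np.radians(a).round(4),'deg',a.round(1))
E
python3 - <<'E'
from h import *
c=dict(np.load('top0.npz')); P=cloud(c); Z=P[...,2]; v,u=np.mgrid[0:420,0:560]; ok=c['z_map']>0
m=ok&(abs(Z-.09)<.004)&(u>285)&(u<390)&(v>105)&(v<200); q=w2o(P[m]); s=q[(q[:,0]>20)&(q[:,0]<130)]; print('roof y',np.percentile(s[:,1],[1,99]) if len(s) else '')
s=q[(q[:,1]>-.09)&(q[:,1]<.09)]; print('roof x',np.percentile(s[:,0],[.5,99.5])); s=q[(q[:,0]>.02)&(q[:,0]<.13)];print('roof y',np.percentile(s[:,1],[.5,99.5]))
m=ok&(u>285)&(u<310)&(v>225)&(v<285)&(Z>.03); q=P[m]; print('vicebar',q.min(0),q.max(0)); t=q[q[:,1]>-.095]; print(t.min(0),t.max(0))
m=ok&(u>185)&(u<290)&(v>55)&(v<185)&(Z>.3); q=P[m]
for a,b in((.3,.4),(.4,.5),(.5,.7),(.7,1)):
    t=q[(q[:,2]>a)&(q[:,2]<b)]; print('pole',a,len(t),t.min(0),t.max(0)) if len(t) else 0
c2=dict(np.load('side0.npz')); P2=cloud(c2); v,u=np.mgrid[0:420,0:560]
m=(abs(u-225)<9)&(abs(v-87)<11)&(c2['z_map']>0); q=P2[m]; q=q[q[:,2]>.3]; print('clampknob',len(q),np.percentile(q,5,0),np.percentile(q,95,0))
# dial
X=lambda a,b:(265+a/5,95+b/5)
ui,vi=X(543,495)
v,u=np.mgrid[0:420,0:560]
m=ok&(np.hypot(u-ui,v-vi)<9); D=P[m]; cen=D.mean(0); n=np.linalg.svd(D-cen)[2][2]; n*=np.sign(n[2]); print('dial',len(D),cen,n,w2o(cen))
def onp(a,b):
    uu,vv=X(a,b); d=c['R'].T@np.array([(uu-c['cx'])/c['f'],(vv-c['cy'])/c['f'],1]); o=-c['R'].T@c['t']; return o+d*((cen-o)@n)/(d@n)
A,N,M=onp(543,495),onp(537,447),onp(571,460)
ex=np.cross([0,0,1],n); 
ex/=np.linalg.norm(ex); ey=np.cross(n,ex)
for w in(N,M): w=w-A; print(np.hypot(w@ex,w@ey),np.degrees(np.arctan2(w@ex,w@ey)))
plan([*o2w(-.084,-.043),.116],-32.3)
E
```

```text
roof y 
roof x [-0.00229095  0.14793342]
roof y [-0.16298274  0.09426278]
vicebar [ 0.40721561 -0.12546831  0.03602019] [ 0.54355528 -0.07363869  0.12441813]
[ 0.40721561 -0.09495934  0.03602019] [ 0.54355528 -0.07363869  0.09270135]
pole 0.3 660 [0.67919865 0.01357566 0.30247844] [0.77821801 0.11067417 0.39995591]
pole 0.4 2779 [0.6814319  0.01383227 0.40001511] [0.81633261 0.13881666 0.4997734 ]
pole 0.5 408 [0.72296511 0.04778843 0.50048207] [0.7593142  0.08352625 0.52207591]
clampknob 356 [ 0.68063907 -0.37369239  0.3443479 ] [0.80864581 0.08020753 0.39790067]
dial 251 [ 0.63860734 -0.29392119  0.08152801] [-0.6572536   0.40370062  0.6364303 ] [ 0.0281218  -0.14290748]
0.028521759181925673 -36.5468615650489
0.02717669199582139 2.3178715331303916
grasp [0.1827 0.5186 0.2495] jawyaw 70.59 down [-4.e-04 -9.e-04 -1.e+00] j6 -3.8 w 0.0852 F [-0.9 -0.2  0.3]
 shift tool [ 0.1339 -0.4923  0.613 ]
 ax total -1.3459 deg -77.1
```

>>> arm_command:
  moves: [0, -0.0245, 0.0305, 0, 0, 0, 0, -0.0245, 0.0305, 0, 0, 0, 0, -0.0245, 0.0305, 0, 0, 0, 0, -0.0245, 0.0305, 0, 0, 0, 0, -0.0245, 0.0305, 0, 0, 0, 0, -0.0245, 0.0305, 0, 0, 0, 0, -0.0245, 0.0305, 0, 0, 0, 0, -0.0245, 0.0305, 0, 0, 0, 0, -0.0245, 0.0305, 0, 0, 0, 0, -0.0245, 0.0305, 0, 0, 0]
  grip: 130
  squeeze: 40

```text
time: 0.93
position: [0.3895, 0.1844, 0.2313]
tcp_rot: [-79.2, 90.0, -98.6]
ft_force: [0.8, 1.0, -0.2]
grip_width: 0.0416
```

>>> arm_command:
  moves: [0, -0.0245, 0.0305, 0, 0, 0, 0, -0.0245, 0.0305, 0, 0, 0, 0, -0.0245, 0.0305, 0, 0, 0, 0, -0.0245, 0.0305, 0, 0, 0, 0, -0.0245, 0.0305, 0, 0, 0, 0, -0.0245, 0.0305, 0, 0, 0, 0, -0.0245, 0.0305, 0, 0, 0, 0, -0.0245, 0.0305, 0, 0, 0, 0, -0.0245, 0.0305, 0, 0, 0, 0, -0.0245, 0.0305, 0, 0, 0]

```text
time: 1.77
position: [0.5958, -0.1481, 0.2309]
tcp_rot: [-179.0, 90.0, 161.6]
ft_force: [-0.0, 1.7, 0.2]
grip_width: 0.0418
```

>>> arm_command:
  moves: [0, 0, 0, 0.112, 0, 0, 0, 0, 0, 0.112, 0, 0, 0, 0, 0, 0.112, 0, 0, 0, 0, 0, 0.112, 0, 0, 0, 0, 0, 0.112, 0, 0, 0, 0, 0, 0.112, 0, 0, 0, 0, 0, 0.112, 0, 0, 0, 0, 0, 0.112, 0, 0, 0, 0, 0, 0.112, 0, 0, 0, 0, 0, 0.112, 0, 0]

```text
time: 2.6
position: [0.5951, -0.1461, 0.2308]
tcp_rot: [-113.8, 89.9, 162.3]
ft_force: [0.2, 0.5, 0.4]
grip_width: 0.0417
```

>>> arm_command:
  moves: [0, 0, 0, 0.112, 0, 0, 0, 0, 0, 0.112, 0, 0, 0, 0, 0, 0.112, 0, 0, 0, 0, 0, 0.112, 0, 0, 0, 0, 0, 0.112, 0, 0, 0, 0, 0, 0.112, 0, 0, 0, 0, 0, 0, 0, 0, 0, 0, 0, 0, 0, 0, 0, 0, 0, 0, 0, 0, 0, 0, 0, 0, 0, 0]

```text
time: 3.43
position: [0.5952, -0.1462, 0.2312]
tcp_rot: [-66.8, 90.0, 171.3]
ft_force: [0.4, -0.2, 0.3]
grip_width: 0.0421
```

```bash
sed -i 's/ORG=np.array(\[.6912,-.1581\])/ORG=np.array([.6907,-.1560])/' h.py; python3 - <<'E'
from h import *
plan([*o2w(-.084,-.043),.118],-32.3)
# side view check of grip: predicted pixel vs dark blob
c=cam('side'); print(proj(c,[*o2w(-.084,-.043),.132]),proj(c,[*o2w(-.072,.09),.11])); save(c,'s2.png',(190,160,340,260),5)
E
```

```text
grasp [ 0.5952 -0.1462  0.2499] jawyaw -31.93 down [-2.e-04  0.e+00 -1.e+00] j6 14.7 w 0.0421 F [ 0.4 -0.2  0.3]
 shift tool [0.1319 0.002  0.0003]
 ax total 0.0065 deg 0.4
[290.16885436 185.59831812] [248.62290627 205.79705525]
```

View pics/s2.png

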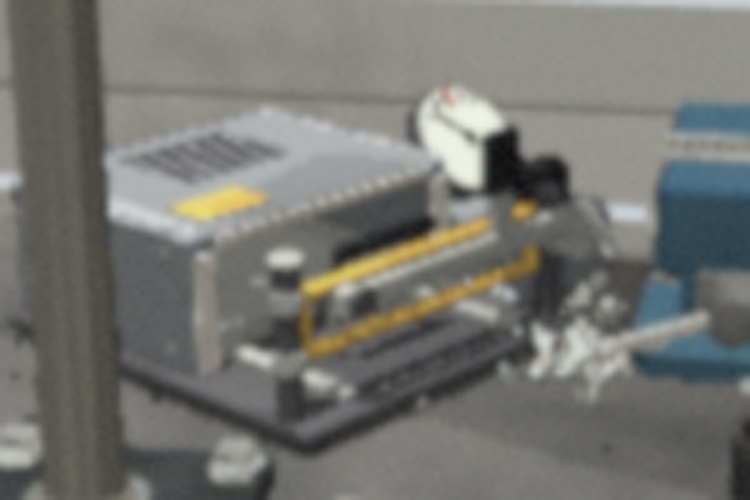

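The crop shows the black grip's top at about (500,130), which matches the predicted (500,128). I descend and pinch it.

>>> arm_command:
  moves: [0.02, 0.001, 0, 0, 0, 0, 0.02, 0.001, 0, 0, 0, 0, 0.02, 0, 0, 0, 0, 0, 0.02, 0, 0, 0, 0, 0, 0.015, 0, 0, 0, 0, 0, 0.015, 0, 0, 0, 0, 0, 0.012, 0, 0, 0, 0, 0, 0.01, 0, 0, 0, 0, 0, 0, 0, 0, 0, 0, 0, 0, 0, 0, 0, 0, 0]

```text
time: 4.32
position: [0.597, -0.1472, 0.0993]
tcp_rot: [-78.0, 90.0, 159.9]
ft_force: [0.2, -0.3, -0.3]
grip_width: 0.0421
```

>>> arm_command:
  moves: [0, 0, 0, 0, 0, 0, 0, 0, 0, 0, 0, 0, 0, 0, 0, 0, 0, 0, 0, 0, 0, 0, 0, 0, 0, 0, 0, 0, 0, 0, 0, 0, 0, 0, 0, 0, 0, 0, 0, 0, 0, 0, 0, 0, 0, 0, 0, 0, 0, 0, 0, 0, 0, 0, 0, 0, 0, 0, 0, 0]
  grip: 255
  squeeze: 40

```text
time: 5.15
position: [0.5975, -0.1475, 0.1002]
tcp_rot: [104.9, 89.9, -17.2]
ft_force: [2.2, -1.7, 6.8]
grip_width: 0.0117
```

```bash
python3 - <<'E'
from h import *
plan([*o2w(-.084,-.043),.117],-32.3)
o,p,R=pose(); print(R.round(3).tolist(), R.T@np.array([*EY,0]))
E
```

```text
grasp [ 0.5975 -0.1475  0.1189] jawyaw -32.11 down [ 2.e-03 -6.e-04 -1.e+00] j6 14.8 w 0.0117 F [ 2.2 -1.7  6.8]
 shift tool [ 0.0019 -0.0007  0.0004]
 ax total 0.0033 deg 0.2
[[0.002, 0.847, -0.532], [-0.001, -0.532, -0.847], [-1.0, 0.002, -0.001]] [ 5.55854686e-04  3.29552000e-03 -9.99994415e-01]
```

>>> arm_command:
  moves: [-0.0026, 0, -0.0007, 0, -0.025, 0, -0.0026, 0, -0.0007, 0, -0.025, 0, -0.0026, 0, -0.0007, 0, -0.025, 0, -0.0026, 0, -0.0007, 0, -0.025, 0, -0.0026, 0, -0.0007, 0, -0.025, 0, -0.0026, 0, -0.0007, 0, -0.025, 0, -0.0026, 0, -0.0007, 0, -0.025, 0, -0.0026, 0, -0.0007, 0, -0.025, 0, -0.0026, 0, -0.0007, 0, -0.025, 0, -0.0026, 0, -0.0007, 0, -0.025, 0]

```text
time: 5.98
position: [0.6029, -0.1388, 0.1247]
tcp_rot: [0.4, 75.7, -121.7]
ft_force: [6.7, 0.2, -0.1]
grip_width: 0.0114
```

>>> arm_command:
  moves: [0, 0, 0, 0, 0, 0, 0, 0, 0, 0, 0, 0, -0.0001, -0.0037, -0.0003, 0.029, 0, -0.0074, -0.0001, -0.0037, -0.0003, 0.029, 0, -0.0074, -0.0001, -0.0037, -0.0003, 0.029, 0, -0.0074, -0.0001, -0.0037, -0.0003, 0.029, 0, -0.0074, -0.0001, -0.0037, -0.0003, 0.029, 0, -0.0074, -0.0001, -0.0037, -0.0003, 0.029, 0, -0.0074, 0, 0, 0, 0, 0, 0, 0, 0, 0, 0, 0, 0]

```text
time: 6.82
position: [0.5864, -0.1234, 0.1243]
tcp_rot: [0.3, 75.8, -132.1]
ft_force: [11.2, 3.3, -4.2]
grip_width: 0.0115
```

```bash
python3 - <<'E'
from h import *
plan([*o2w(-.084,-.043),.117],-32.3)
o,p,R=pose(); print(p,w2o(p),R.round(3).tolist(),np.round(o['joint_pos'],1))
c=cam('top'); save(c,'t3.png',(230,60,400,240),4)
E
```

```text
grasp [ 0.5895 -0.12    0.1424] jawyaw -42.37 down [-0.1639 -0.1817 -0.9696] j6 36.0 w 0.0115 F [11.2  3.3 -4.2]
 shift tool [0.0284 0.0238 0.0087]
 ax total -0.1758 deg -10.1
[ 0.58643126 -0.12337705  0.12426545] [-0.10556654 -0.02814132] [[-0.164, 0.739, -0.654], [-0.182, -0.674, -0.716], [-0.97, 0.001, 0.245]] [-10.5  33.6  79.5 -12.5  74.8  36. ]
```

View pics/t3.png

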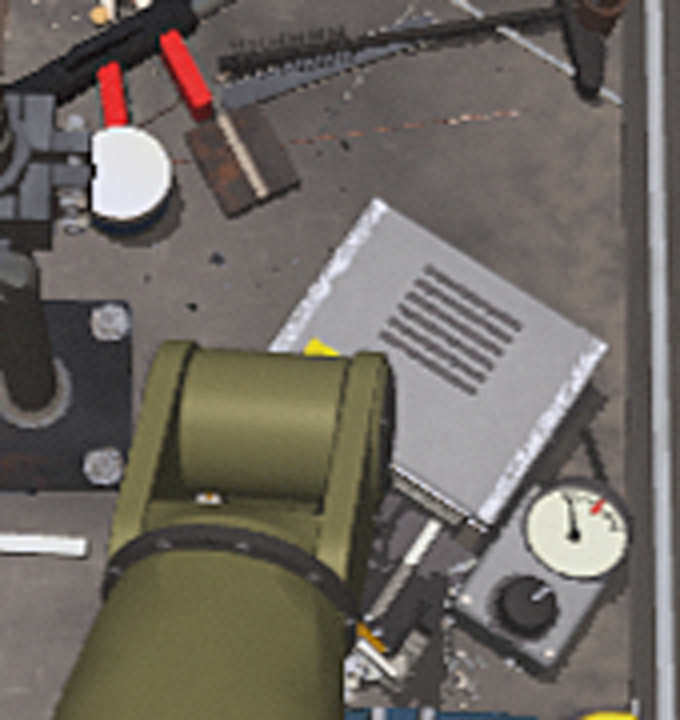

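The crop shows the latch end beside the catch, with the gate starting to open. The wrist will come near the pole at crop (30,380), so I swing a little more and then lower the bar to bring the tool upright.

>>> arm_command:
  moves: [-0.0001, -0.0037, -0.0003, 0.029, 0, -0.0074, -0.0001, -0.0037, -0.0003, 0.029, 0, -0.0074, -0.0001, -0.0037, -0.0003, 0.029, 0, -0.0074, -0.0001, -0.0037, -0.0003, 0.029, 0, -0.0074, -0.0001, -0.0037, -0.0003, 0.029, 0, -0.0074, -0.0001, -0.0037, -0.0003, 0.029, 0, -0.0074, -0.0001, -0.0037, -0.0003, 0.029, 0, -0.0074, -0.0001, -0.0037, -0.0003, 0.029, 0, -0.0074, -0.0001, -0.0037, -0.0003, 0.029, 0, -0.0074, -0.0001, -0.0037, -0.0003, 0.029, 0, -0.0074]

```text
time: 7.7
position: [0.5663, -0.0928, 0.1238]
tcp_rot: [0.4, 76.0, -149.1]
ft_force: [26.2, 4.6, -16.9]
grip_width: 0.0115
```

>>> arm_command:
  moves: [0.0026, 0, 0.0007, 0, 0.025, 0, 0.0026, 0, 0.0007, 0, 0.025, 0, 0.0026, 0, 0.0007, 0, 0.025, 0, 0.0026, 0, 0.0007, 0, 0.025, 0, 0.0026, 0, 0.0007, 0, 0.025, 0, 0.0026, 0, 0.0007, 0, 0.025, 0, 0.0026, 0, 0.0007, 0, 0.025, 0, 0.0026, 0, 0.0007, 0, 0.025, 0, 0.0026, 0, 0.0007, 0, 0.025, 0, 0.0026, 0, 0.0007, 0, 0.025, 0]

```text
time: 8.53
position: [0.558, -0.0979, 0.0999]
tcp_rot: [162.3, 89.5, 12.7]
ft_force: [32.8, 11.3, 6.8]
grip_width: 0.0117
```

```bash
python3 - <<'E'
from h import *
plan([*o2w(-.084,-.043),.117],-32.3)
o,p,R=pose(); print(p,w2o(p),R.round(3).tolist(),np.round(o['joint_pos'],1))
c=cam('top'); P=cloud(c); m=(c['z_map']>0)&(P[...,2]>.13)&(abs(P[...,1]-p[1])<.12)&(P[...,0]>.3); q=P[m]
for a in np.arange(.13,.6,.05):
    t=q[(q[:,2]>a)&(q[:,2]<a+.05)]
    if len(t): print(a.round(2),len(t),t.min(0).round(3),t.max(0).round(3))
E
```

```text
grasp [ 0.5579 -0.0979  0.1186] jawyaw -59.52 down [ 0.0086  0.0019 -1.    ] j6 45.6 w 0.0117 F [32.8 11.3  6.8]
 shift tool [ 0.0019  0.0624 -0.0083]
 ax total -0.4751 deg -27.2
[ 0.55804404 -0.09785842  0.0999371 ] [-0.14319711 -0.02174017] [[0.009, 0.507, -0.862], [0.002, -0.862, -0.507], [-1.0, 0.003, -0.008]] [-13.7  27.   92.2   0.3  60.3  45.6]
0.23 10 [ 0.524 -0.122  0.24 ] [ 0.544 -0.062  0.275]
0.28 31 [ 0.517 -0.13   0.282] [ 0.578 -0.05   0.33 ]
0.33 1369 [ 0.504 -0.159  0.332] [0.759 0.022 0.38 ]
0.38 1535 [ 0.438 -0.154  0.38 ] [0.768 0.022 0.43 ]
0.43 1961 [ 0.363 -0.125  0.43 ] [0.503 0.008 0.48 ]
0.48 3462 [ 0.309 -0.122  0.48 ] [0.447 0.022 0.53 ]
0.53 3878 [ 0.3   -0.108  0.53 ] [0.377 0.022 0.58 ]
0.58 434 [ 0.3   -0.064  0.58 ] [0.314 0.022 0.592]
```

>>> arm_command:
  moves: [0, 0, -0.001, 0, 0, 0, 0, 0, -0.001, 0, 0, 0, 0, 0, 0, 0, 0, 0, 0, 0, 0, 0, 0, 0, 0, 0, 0, 0, 0, 0, 0, 0, 0, 0, 0, 0, 0, 0, 0, 0, 0, 0, 0, 0, 0, 0, 0, 0, 0, 0, 0, 0, 0, 0, 0, 0, 0, 0, 0, 0]

```text
time: 9.42
position: [0.5582, -0.098, 0.1003]
tcp_rot: [148.6, 89.8, -1.0]
ft_force: [12.5, 2.0, -2.2]
grip_width: 0.0115
```

```bash
python3 - <<'E'
from h import *
plan([*o2w(-.084,-.043),.117],-32.3)
o,p,R=pose(); print('F tool',R.T@o['ft_force'],o['torque'])
c=cam('top'); P=cloud(c); m=(c['z_map']>0)&(P[...,2]>.13)&(P[...,1]<.01)&(P[...,0]>.3)&(P[...,1]>-.2); q=P[m]
for a in np.arange(.13,.5,.05):
    t=q[(q[:,2]>a)&(q[:,2]<a+.05)]
    if len(t): print(a.round(2),len(t),t.min(0).round(3),t.max(0).round(3))
E
```

```text
grasp [ 0.5581 -0.098   0.119 ] jawyaw -59.53 down [ 3.6e-03 -1.0e-04 -1.0e+00] j6 45.8 w 0.0115 F [12.5  2.  -2.2]
 shift tool [ 0.0022  0.0622 -0.0082]
 ax total -0.4753 deg -27.2
F tool [  2.26298354   4.63991802 -11.78189262] [ 0.16817948 -1.84223117 -0.49265477]
0.18 1 [ 0.547 -0.061  0.217] [ 0.547 -0.061  0.217]
0.23 11 [ 0.526 -0.123  0.238] [ 0.544 -0.062  0.277]
0.28 34 [ 0.519 -0.13   0.284] [ 0.595 -0.05   0.329]
0.33 1310 [ 0.505 -0.159  0.331] [ 0.605 -0.034  0.38 ]
0.38 1460 [ 0.439 -0.154  0.38 ] [ 0.59  -0.016  0.43 ]
0.43 1948 [ 0.37  -0.125  0.43 ] [0.503 0.009 0.48 ]
0.48 3338 [ 0.31 -0.12  0.48] [0.447 0.01  0.53 ]
```

>>> arm_command:
  moves: [0, -0.0079, -0.0008, 0.06, 0, 0, 0, -0.0079, -0.0008, 0.06, 0, 0, 0, -0.0079, -0.0008, 0.06, 0, 0, 0, -0.0079, -0.0008, 0.06, 0, 0, 0, -0.0079, -0.0008, 0.06, 0, 0, 0, -0.0079, -0.0008, 0.06, 0, 0, 0, -0.0079, -0.0008, 0.06, 0, 0, 0, -0.0079, -0.0008, 0.06, 0, 0, 0, 0, 0, 0, 0, 0, 0, 0, 0, 0, 0, 0]

```text
time: 10.3
position: [0.5462, -0.0367, 0.1004]
tcp_rot: [170.7, 89.5, -6.3]
ft_force: [30.2, -3.0, -13.4]
grip_width: 0.0113
```

```bash
python3 - <<'E'
from h import *
plan([*o2w(-.084,-.043),.117],-32.3)
o,p,R=pose(); print('F tool',R.T@o['ft_force'],o['torque'],np.round(o['joint_pos']))
E
```

```text
grasp [ 0.5461 -0.0367  0.1191] jawyaw -87.02 down [ 8.5e-03 -9.0e-04 -1.0e+00] j6 79.3 w 0.0113 F [ 30.2  -3.  -13.4]
 shift tool [ 0.0027  0.1132 -0.0448]
 ax total -0.955 deg -54.7
F tool [ 13.6834822    4.51547995 -29.87315121] [-0.33782539 -4.41576602 -0.24542608] [-8. 25. 95.  0. 59. 79.]
```

>>> arm_command:
  moves: [0, 0, -0.0015, 0, 0, 0, 0, 0, -0.001, 0, 0, 0, 0, -0.0078, -0.0011, 0.06, 0, 0, 0, -0.0078, -0.0011, 0.06, 0, 0, 0, -0.0078, -0.0011, 0.06, 0, 0, 0, -0.0078, -0.0011, 0.06, 0, 0, 0, -0.0078, -0.0011, 0.06, 0, 0, 0, -0.0078, -0.0011, 0.06, 0, 0, 0, -0.0078, -0.0011, 0.06, 0, 0, 0, 0, 0, 0, 0, 0]

```text
time: 11.13
position: [0.5605, 0.0171, 0.1003]
tcp_rot: [-160.7, 90.0, -1.9]
ft_force: [-1.6, 0.9, 6.9]
grip_width: 0.0113
```

>>> arm_command:
  moves: [0, 0, -0.001, 0, 0, 0, 0, -0.0078, -0.0011, 0.06, 0, 0, 0, -0.0078, -0.0011, 0.06, 0, 0, 0, -0.0078, -0.0011, 0.06, 0, 0, 0, -0.0078, -0.0011, 0.06, 0, 0, 0, -0.0078, -0.0011, 0.06, 0, 0, 0, 0, 0, 0, 0, 0, 0, 0, 0, 0, 0, 0, 0, 0, 0, 0, 0, 0, 0, 0, 0, 0, 0, 0]

```text
time: 11.97
position: [0.5829, 0.0489, 0.1003]
tcp_rot: [0.8, 89.8, 142.8]
ft_force: [-13.1, 13.6, 12.8]
grip_width: 0.0113
```

```bash
python3 - <<'E'
from h import *
plan([*o2w(-.084,-.043),.117],-32.3)
o,p,R=pose(); print(w2o(p),'F tool',R.T@o['ft_force'],o['torque'],np.round(o['joint_pos']))
E
```

```text
grasp [0.583  0.0489 0.119 ] jawyaw -128.08 down [-0.0026  0.0019 -1.    ] j6 129.2 w 0.0113 F [-13.1  13.6  12.8]
 shift tool [ 0.0016  0.146  -0.1319]
 ax total 1.4699 deg 84.2
[-0.2006027   0.11559272] F tool [-12.76744483  -2.66692465  18.71233155] [1.66063403 1.60546931 0.04585437] [  1.  29.  89.   0.  62. 129.]
```

>>> arm_command:
  moves: [0, 0, 0, 0, 0, 0, 0, 0, 0, 0, 0, 0, 0, 0, 0, 0, 0, 0, 0, 0, 0, 0, 0, 0, -0.015, 0, 0, 0, 0, 0, -0.015, 0, 0, 0, 0, 0, -0.02, 0, 0, 0, 0, 0, -0.02, 0, 0, 0, 0, 0, -0.02, 0, 0, 0, 0, 0, -0.02, 0, 0, 0, 0, 0]
  grip: 130

```text
time: 12.8
position: [0.584, 0.0472, 0.2107]
tcp_rot: [64.4, 90.0, -153.8]
ft_force: [-0.7, -0.2, 0.3]
grip_width: 0.0423
```

>>> arm_command:
  moves: [0, 0, 0, -0.12, 0, 0, 0, 0, 0, -0.12, 0, 0, 0, 0, 0, -0.12, 0, 0, 0, 0, 0, -0.12, 0, 0, 0, 0, 0, -0.12, 0, 0, 0, 0, 0, -0.12, 0, 0, 0, 0, 0, -0.12, 0, 0, 0, 0, 0, -0.12, 0, 0, 0, 0, 0, -0.12, 0, 0, 0, 0, 0, -0.12, 0, 0]

```text
time: 13.63
position: [0.584, 0.0472, 0.2096]
tcp_rot: [-7.1, 90.0, -156.3]
ft_force: [-0.4, -0.4, -0.1]
grip_width: 0.0421
```

>>> arm_command:
  moves: [0, 0, 0, -0.12, 0, 0, 0, 0, 0, -0.12, 0, 0, 0, 0, 0, -0.12, 0, 0, 0, 0, 0, -0.11, 0, 0, 0, 0, 0, 0, 0, 0, 0, 0, 0, 0, 0, 0, 0, 0, 0, 0, 0, 0, 0, 0, 0, 0, 0, 0, 0, 0, 0, 0, 0, 0, 0, 0, 0, 0, 0, 0]

```text
time: 14.47
position: [0.5841, 0.0475, 0.2099]
tcp_rot: [41.0, 90.0, -81.6]
ft_force: [-0.3, 0.1, 0.2]
grip_width: 0.0417
```

```bash
python3 - <<'E'
from h import *
plan([*o2w(-.043,0),.20],-32.3)
c=cam('top'); save(c,'t4.png',(200,110,380,290),4)
for n,q in(('hinge',(-.072,.09,.08)),('handlehome',(-.043,0,.08)),('gateend1.67',(-.072-.172*np.sin(1.67),.09-.172*np.cos(1.67),.08))):
    print(n,(proj(c,[*o2w(*q[:2]),q[2]])-[200,110])*4)
E
```

```text
grasp [0.5841 0.0475 0.2286] jawyaw -32.65 down [ 0.e+00 -1.e-04 -1.e+00] j6 33.7 w 0.0417 F [-0.3  0.1  0.2]
 shift tool [0.0286 0.1565 0.1141]
 ax total -0.0061 deg -0.4
hinge [311.0875973  266.44794034]
handlehome [449.40247041 305.63194054]
gateend1.67 [140.57663079 465.31201384]
```

View pics/t4.png

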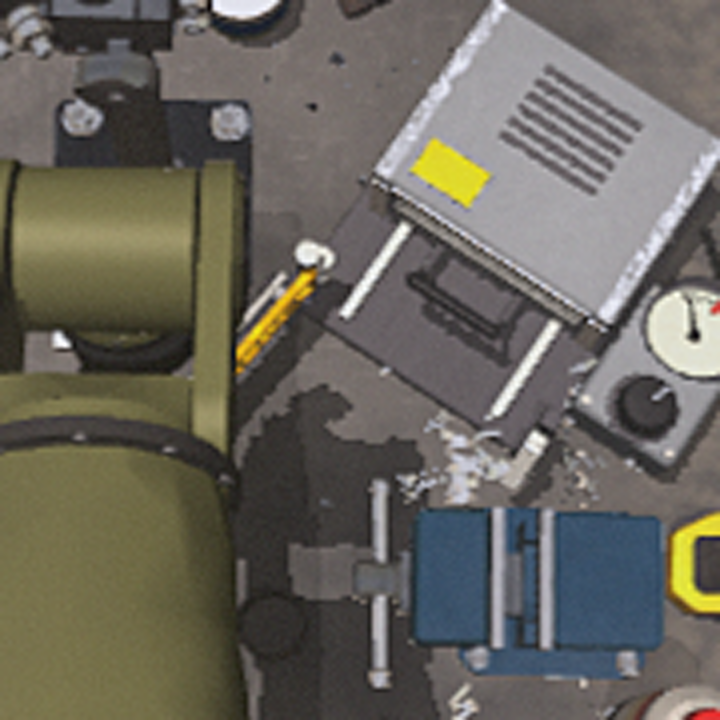

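The gate stands open (yellow, from crop (315,270) to behind the wrist). The handle bar's middle is at (455,303), matching the prediction of (449,306).

>>> arm_command:
  moves: [0, 0.0156, 0.0114, 0, 0, 0, 0, 0.0156, 0.0114, 0, 0, 0, 0, 0.0156, 0.0114, 0, 0, 0, 0, 0.0156, 0.0114, 0, 0, 0, 0, 0.0156, 0.0114, 0, 0, 0, 0, 0.0156, 0.0114, 0, 0, 0, 0, 0.0156, 0.0114, 0, 0, 0, 0, 0.0156, 0.0114, 0, 0, 0, 0, 0.0156, 0.0114, 0, 0, 0, 0, 0.0156, 0.0114, 0, 0, 0]
  grip: 150

```text
time: 15.35
position: [0.6544, -0.1335, 0.2098]
tcp_rot: [-48.7, 90.0, -171.4]
ft_force: [0.2, 0.4, -0.9]
grip_width: 0.0346
```

>>> arm_command:
  moves: [0.02, 0, 0, 0, 0, 0, 0.02, 0, 0, 0, 0, 0, 0.02, 0, 0, 0, 0, 0, 0.02, 0, 0, 0, 0, 0, 0.02, 0, 0, 0, 0, 0, 0.02, 0, 0, 0, 0, 0, 0.014, 0, 0, 0, 0, 0, 0.01, 0, 0, 0, 0, 0, 0.01, 0, 0, 0, 0, 0, 0, 0, 0, 0, 0, 0]

```text
time: 16.18
position: [0.6536, -0.1324, 0.0541]
tcp_rot: [-71.0, 89.9, 166.4]
ft_force: [-0.6, 0.3, -0.3]
grip_width: 0.0354
```

>>> arm_command:
  moves: [0, 0, 0, 0, 0, 0, 0, 0, 0, 0, 0, 0, 0, 0, 0, 0, 0, 0, 0, 0, 0, 0, 0, 0, 0, 0, 0, 0, 0, 0, 0, 0, 0, 0, 0, 0, 0, 0, 0, 0, 0, 0, 0, 0, 0, 0, 0, 0, 0, 0, 0, 0, 0, 0, 0, 0, 0, 0, 0, 0]
  grip: 255

```text
time: 17.02
position: [0.6547, -0.1327, 0.057]
tcp_rot: [106.0, 89.9, -16.6]
ft_force: [0.8, -0.1, 5.6]
grip_width: 0.0087
```

```bash
python3 - <<'E'
from h import *
plan([*o2w(-.183,0),.075],-32.3)
E
```

```text
grasp [ 0.6547 -0.1327  0.0757] jawyaw -32.59 down [ 2.e-03 -6.e-04 -1.e+00] j6 18.0 w 0.0087 F [ 0.8 -0.1  5.6]
 shift tool [ 0.0004 -0.1401  0.0011]
 ax total -0.0051 deg -0.3
```

>>> arm_command:
  moves: [0, -0.007, 0, 0, 0, 0, 0, -0.007, 0, 0, 0, 0, 0, -0.007, 0, 0, 0, 0, 0, -0.007, 0, 0, 0, 0, 0, -0.007, 0, 0, 0, 0, 0, -0.007, 0, 0, 0, 0, 0, -0.007, 0, 0, 0, 0, 0, -0.007, 0, 0, 0, 0, 0, -0.007, 0, 0, 0, 0, 0, -0.007, 0, 0, 0, 0]

```text
time: 17.85
position: [0.5953, -0.0951, 0.057]
tcp_rot: [96.5, 89.9, -26.1]
ft_force: [0.3, -3.0, 7.1]
grip_width: 0.0087
```

>>> arm_command:
  moves: [0, -0.008, 0, 0, 0, 0, 0, -0.008, 0, 0, 0, 0, 0, -0.008, 0, 0, 0, 0, 0, -0.008, 0, 0, 0, 0, 0, -0.008, 0, 0, 0, 0, 0, -0.008, 0, 0, 0, 0, 0, -0.008, 0, 0, 0, 0, 0, -0.008, 0, 0, 0, 0, 0, -0.007, 0, 0, 0, 0, 0, 0, 0, 0, 0, 0]

```text
time: 18.68
position: [0.5382, -0.0588, 0.0573]
tcp_rot: [98.0, 89.3, -24.6]
ft_force: [23.9, -19.5, -8.6]
grip_width: 0.0085
```

```bash
python3 - <<'E'
from h import *
plan([*o2w(-.183,0),.075],-32.3)
E
```

```text
grasp [ 0.538  -0.0587  0.076 ] jawyaw -32.6 down [ 0.0105 -0.0048 -0.9999] j6 22.7 w 0.0085 F [ 23.9 -19.5  -8.6]
 shift tool [ 0.001  -0.002   0.0006]
 ax total -0.0053 deg -0.3
```

>>> arm_command:
  moves: [0, 0.001, 0, 0, 0, 0, 0, 0.001, 0, 0, 0, 0, 0, 0, 0, 0, 0, 0, 0, 0, 0, 0, 0, 0, 0, 0, 0, 0, 0, 0, 0, 0, 0, 0, 0, 0, 0, 0, 0, 0, 0, 0, 0, 0, 0, 0, 0, 0, 0, 0, 0, 0, 0, 0, 0, 0, 0, 0, 0, 0]
  grip: 170

```text
time: 19.52
position: [0.537, -0.0577, 0.0559]
tcp_rot: [49.3, 90.0, -73.2]
ft_force: [-0.2, -0.1, -0.9]
grip_width: 0.0289
```

>>> arm_command:
  moves: [-0.02, 0, 0, 0, 0, 0, -0.02, 0, 0, 0, 0, 0, -0.02, 0, 0, 0, 0, 0, -0.02, 0, 0, 0, 0, 0, -0.02, 0, 0, 0, 0, 0, -0.02, 0, 0, 0, 0, 0, -0.02, 0, 0, 0, 0, 0, -0.02, 0, 0, 0, 0, 0, -0.015, 0, 0, 0, 0, 0, 0, 0, 0, 0, 0, 0]

```text
time: 20.35
position: [0.5379, -0.0579, 0.2341]
tcp_rot: [112.1, 89.7, -10.5]
ft_force: [0.8, 0.2, 0.7]
grip_width: 0.0285
```

>>> arm_command:
  moves: [0, -0.02, -0.02, 0, 0, 0, 0, -0.02, -0.02, 0, 0, 0, 0, -0.02, -0.02, 0, 0, 0, 0, -0.02, -0.02, 0, 0, 0, 0, -0.02, -0.02, 0, 0, 0, 0, -0.02, -0.02, 0, 0, 0, 0, -0.02, -0.02, 0, 0, 0, 0, 0, 0, 0, 0, 0, 0, 0, 0, 0, 0, 0, 0, 0, 0, 0, 0, 0]
  grip: 0

```text
time: 21.18
position: [0.4944, 0.1353, 0.2303]
tcp_rot: [-28.4, 90.0, -151.0]
ft_force: [-0.6, 0.2, -0.5]
grip_width: 0.0853
```

```bash
cat >> h.py <<'E'
def rings(c):
    P=cloud(c); hsv=cv2.cvtColor(c['frame'],cv2.COLOR_RGB2HSV); out=[]
    m=((abs(P[...,2]-.034)<.006)&(c['z_map']>0)&(hsv[...,2]<90)&(hsv[...,1]<110)&(P[...,0]>.3)&(P[...,0]<1)&(abs(P[...,1])<.4)).astype(np.uint8)
    n,L,s,_=cv2.connectedComponentsWithStats(m)
    for i in range(1,n):
        if s[i,4]>30:
            q=P[L==i]; (x,y),r=cv2.minEnclosingCircle(q[:,:2].astype(np.float32))
            if r<.035: print('ring?',s[i,4],round(x,4),round(y,4),'r',round(r,4))
E
python3 - <<'E'
from h import *
plan([.5578,.1538,.25],90)
c=cam('top'); save(c,'t5.png',(180,100,380,290),4); rings(c)
for q in((-.183,-.032,.08),(-.183,.032,.08),(-.133,.071,.035),(-.133,-.071,.035)): print((proj(c,[*o2w(*q[:2]),q[2]])-[180,100])*4)
E
```

```text
grasp [0.4944 0.1353 0.249 ] jawyaw -32.58 down [-7.e-04 -4.e-04 -1.e+00] j6 43.8 w 0.0853 F [-0.6  0.2 -0.5]
 shift tool [-0.0011  0.0434 -0.0497]
 ax total 1.0021 deg 57.4
ring? 156 0.4952 -0.3182 r 0.0207
ring? 87 0.4474 -0.0205 r 0.0239
[451.92884585 548.41853138]
[369.46088275 493.29116555]
[363.44253092 411.05405564]
[538.82239816 527.4869042 ]
```

View pics/t5.png

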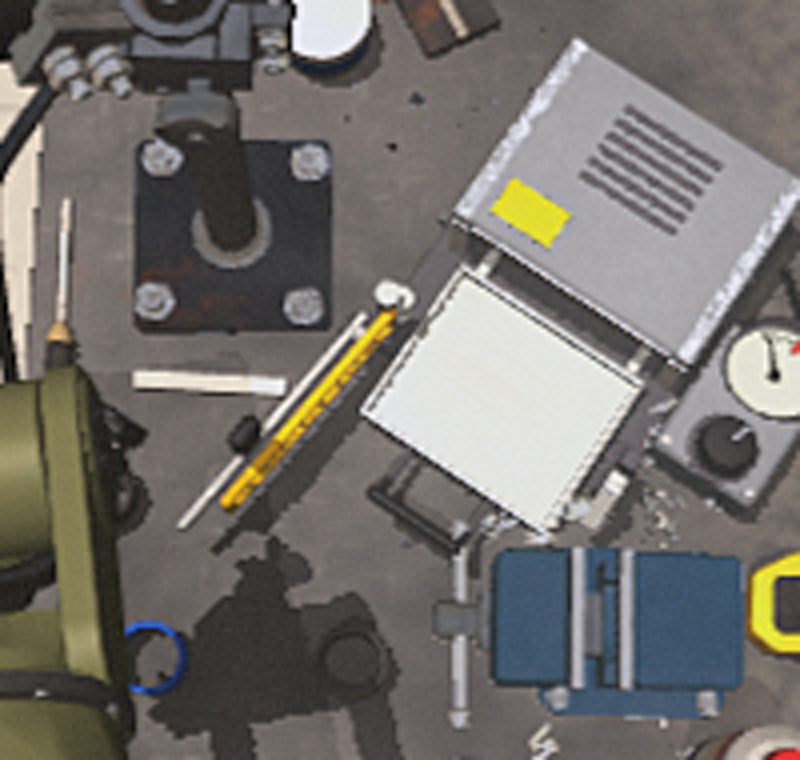

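The tray is fully out and empty. The blue decoy shows at crop (155,657) and ring 2 at (352,655). I move above ring 1 and check it with the side camera.

>>> arm_command:
  moves: [0, 0.0054, -0.0062, 0, 0, 0, 0, 0.0054, -0.0062, 0, 0, 0, 0, 0.0054, -0.0062, 0, 0, 0, 0, 0.0054, -0.0062, 0, 0, 0, 0, 0.0054, -0.0062, 0, 0, 0, 0, 0.0054, -0.0062, 0, 0, 0, 0, 0.0054, -0.0062, 0, 0, 0, 0, 0.0054, -0.0062, 0, 0, 0, 0, 0, 0, 0, 0, 0, 0, 0, 0, 0, 0, 0]

```text
time: 22.07
position: [0.5578, 0.1543, 0.2306]
tcp_rot: [-33.3, 90.0, -155.9]
ft_force: [0.7, -0.6, -0.9]
grip_width: 0.0855
```

```bash
cat >> h.py <<'E'
def sring(c,x,y):
    P=cloud(c); v=c['frame'].max(-1)
    m=(c['z_map']>0)&(P[...,2]>.028)&(P[...,2]<.04)&(np.hypot(P[...,0]-x,P[...,1]-y)<.07)&(v<100); q=P[m]
    if len(q)>5: print('side ring',len(q),cv2.minEnclosingCircle(q[:,:2].astype(np.float32)))
    else: print('side ring none')
E
python3 - <<'E'
from h import *
plan([.5578,.1538,.022],-32.6)
for f in ('old','new'):
    c=dict(np.load('side0.npz')) if f=='old' else cam('side')
    sring(c,.5578,.1538); sring(c,.4474,-.0205)
E
```

```text
grasp [0.5578 0.1543 0.2493] jawyaw -32.59 down [-4.e-04 -2.e-04 -1.e+00] j6 44.4 w 0.0855 F [ 0.7 -0.6 -0.9]
 shift tool [0.2273 0.0003 0.0003]
 ax total 0.0002 deg 0.0
side ring 193 ((0.5568501353263855, 0.15523070096969604), 0.025253107771277428)
side ring 140 ((0.4461400508880615, -0.020197460427880287), 0.02554216980934143)
side ring 192 ((0.5576730966567993, 0.15576548874378204), 0.024879619479179382)
side ring 137 ((0.44798925518989563, -0.020474357530474663), 0.02546371892094612)
```

Ring 1 hasn't moved. I descend, grip it and lift.

>>> arm_command:
  moves: [0.03, 0, 0, 0, 0, 0, 0.03, 0, 0, 0, 0, 0, 0.03, 0, 0, 0, 0, 0, 0.03, 0, 0, 0, 0, 0, 0.03, 0, 0, 0, 0, 0, 0.03, 0, 0, 0, 0, 0, 0.02, 0, 0, 0, 0, 0, 0.015, 0, 0, 0, 0, 0, 0.012, 0, 0, 0, 0, 0, 0, 0, 0, 0, 0, 0]

```text
time: 22.95
position: [0.5564, 0.1539, 0.0019]
tcp_rot: [-44.2, 89.8, -166.8]
ft_force: [-1.2, -0.7, -1.1]
grip_width: 0.0853
```

>>> arm_command:
  moves: [0, 0, 0, 0, 0, 0, 0, 0, 0, 0, 0, 0, 0, 0, 0, 0, 0, 0, 0, 0, 0, 0, 0, 0, 0, 0, 0, 0, 0, 0, 0, 0, 0, 0, 0, 0, 0, 0, 0, 0, 0, 0, 0, 0, 0, 0, 0, 0, 0, 0, 0, 0, 0, 0, 0, 0, 0, 0, 0, 0]
  grip: 255
  squeeze: 50

```text
time: 23.78
position: [0.5583, 0.1543, 0.0054]
tcp_rot: [132.5, 89.9, 9.9]
ft_force: [-1.4, -1.0, 7.3]
grip_width: 0.0457
```

>>> arm_command:
  moves: [-0.01, 0, 0, 0, 0, 0, -0.02, 0, 0, 0, 0, 0, -0.03, 0, 0, 0, 0, 0, -0.03, 0, 0, 0, 0, 0, -0.03, 0, 0, 0, 0, 0, -0.03, 0, 0, 0, 0, 0, -0.03, 0, 0, 0, 0, 0, -0.02, 0, 0, 0, 0, 0, 0, 0, 0, 0, 0, 0, 0, 0, 0, 0, 0, 0]

```text
time: 24.62
position: [0.5577, 0.1542, 0.2053]
tcp_rot: [132.5, 89.9, 9.9]
ft_force: [-0.2, 0.0, -1.7]
grip_width: 0.0458
```

```bash
python3 - <<'E'
from h import *
# tray centre (handle measured at -.181)
plan([*o2w(-.073,.036),.20],-32.3)
c=cam('side'); save(c,'s6.png',s=1.4)
E
```

```text
grasp [0.5577 0.1542 0.224 ] jawyaw -32.59 down [ 2.4e-03  4.0e-04 -1.0e+00] j6 44.4 w 0.0458 F [-0.2  0.  -1.7]
 shift tool [0.0241 0.206  0.1541]
 ax total -0.0051 deg -0.3
```

View pics/s6.png

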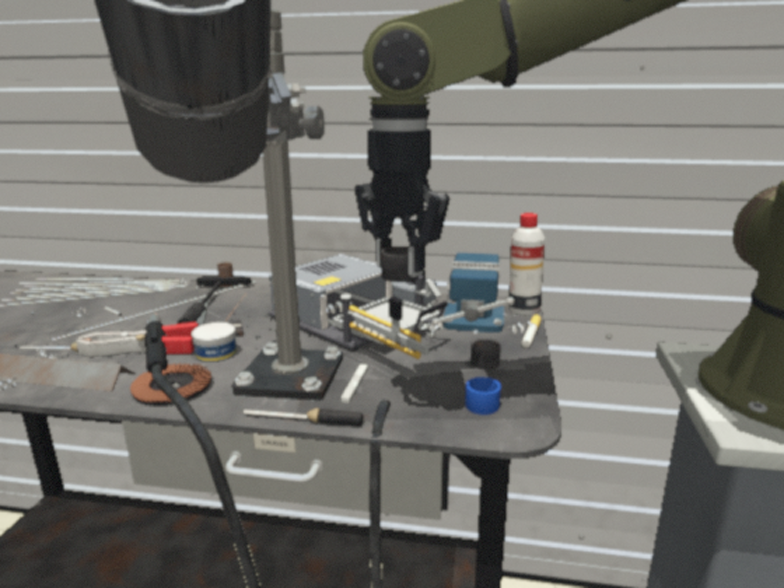

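Ring 1 hangs in the gripper at (400,260). I route around the pole: first along tool z, then along tool y.

>>> arm_command:
  moves: [0, 0, 0.0154, 0, 0, 0, 0, 0, 0.0154, 0, 0, 0, 0, 0, 0.0154, 0, 0, 0, 0, 0, 0.0154, 0, 0, 0, 0, 0, 0.0154, 0, 0, 0, 0, 0, 0.0154, 0, 0, 0, 0, 0, 0.0154, 0, 0, 0, 0, 0, 0.0154, 0, 0, 0, 0, 0, 0.0154, 0, 0, 0, 0, 0, 0.0154, 0, 0, 0]

```text
time: 25.5
position: [0.4735, 0.0239, 0.2025]
tcp_rot: [-57.3, 89.9, -179.8]
ft_force: [0.1, 0.7, -1.9]
grip_width: 0.0458
```

>>> arm_command:
  moves: [0, 0.02, 0, 0, 0, 0, 0, 0.024, 0, 0, 0, 0, 0, 0.024, 0, 0, 0, 0, 0, 0.024, 0, 0, 0, 0, 0, 0.024, 0, 0, 0, 0, 0, 0.024, 0, 0, 0, 0, 0, 0.024, 0, 0, 0, 0, 0, 0.022, 0, 0, 0, 0, 0, 0.02, 0, 0, 0, 0, 0, 0, 0, 0, 0, 0]

```text
time: 26.33
position: [0.6493, -0.0883, 0.2013]
tcp_rot: [-62.0, 89.8, 175.3]
ft_force: [-1.3, -0.2, -2.2]
grip_width: 0.0459
```

```bash
python3 - <<'E'
from h import *
plan([*o2w(-.073,.036),.0324+.0187],-32.3)
E
```

```text
grasp [ 0.6493 -0.0883  0.22  ] jawyaw -32.68 down [-2.9e-03  2.0e-04 -1.0e+00] j6 21.7 w 0.0459 F [-1.3 -0.2 -2.2]
 shift tool [ 0.1689 -0.0014 -0.0011]
 ax total -0.0066 deg -0.4
```

>>> arm_command:
  moves: [0.025, -0.001, -0.001, 0, 0, 0, 0.025, 0, 0, 0, 0, 0, 0.025, 0, 0, 0, 0, 0, 0.025, 0, 0, 0, 0, 0, 0.025, 0, 0, 0, 0, 0, 0.02, 0, 0, 0, 0, 0, 0.01, 0, 0, 0, 0, 0, 0.006, 0, 0, 0, 0, 0, 0.004, 0, 0, 0, 0, 0, 0.002, 0, 0, 0, 0, 0]

```text
time: 27.17
position: [0.6481, -0.0851, 0.0371]
tcp_rot: [106.0, 90.0, -16.5]
ft_force: [-0.3, 0.5, -1.0]
grip_width: 0.0461
```

>>> arm_command:
  moves: [0, 0, 0, 0, 0, 0, 0.001, 0, 0, 0, 0, 0, 0, 0, 0, 0, 0, 0, 0, 0, 0, 0, 0, 0, 0, 0, 0, 0, 0, 0, 0, 0, 0, 0, 0, 0, 0, 0, 0, 0, 0, 0, 0, 0, 0, 0, 0, 0, 0, 0, 0, 0, 0, 0, 0, 0, 0, 0, 0, 0]

```text
time: 28.0
position: [0.6479, -0.0852, 0.0359]
tcp_rot: [79.0, 90.0, -43.6]
ft_force: [-0.3, 0.2, -2.0]
grip_width: 0.0459
```

```bash
python3 - <<'E'
from h import *
plan([*o2w(-.073,.036),.0324+.0187],-32.3)
E
```

```text
grasp [ 0.6479 -0.0852  0.0546] jawyaw -32.6 down [ 1.e-04 -1.e-04 -1.e+00] j6 21.9 w 0.0459 F [-0.3  0.2 -2. ]
 shift tool [0.0035 0.001  0.001 ]
 ax total -0.0051 deg -0.3
```

>>> arm_command:
  moves: [0.001, 0, 0, 0, 0, 0, 0.001, 0, 0, 0, 0, 0, 0.001, 0, 0, 0, 0, 0, 0, 0, 0, 0, 0, 0, 0, 0, 0, 0, 0, 0, 0, 0, 0, 0, 0, 0, 0, 0, 0, 0, 0, 0, 0, 0, 0, 0, 0, 0, 0, 0, 0, 0, 0, 0, 0, 0, 0, 0, 0, 0]

```text
time: 28.83
position: [0.6479, -0.0852, 0.0329]
tcp_rot: [96.6, 90.0, -26.0]
ft_force: [0.6, -0.1, -1.8]
grip_width: 0.0459
```

>>> arm_command:
  moves: [0, 0, 0, 0, 0, 0, 0, 0, 0, 0, 0, 0, 0, 0, 0, 0, 0, 0, 0, 0, 0, 0, 0, 0, 0, 0, 0, 0, 0, 0, -0.005, 0, 0, 0, 0, 0, -0.01, 0, 0, 0, 0, 0, -0.02, 0, 0, 0, 0, 0, -0.025, 0, 0, 0, 0, 0, -0.025, 0, 0, 0, 0, 0]
  grip: 70

```text
time: 29.67
position: [0.6478, -0.0852, 0.1197]
tcp_rot: [37.3, 90.0, -85.3]
ft_force: [0.2, 0.9, 0.3]
grip_width: 0.0621
```

>>> arm_command:
  moves: [-0.025, 0, 0, 0, 0, 0, -0.025, 0, 0, 0, 0, 0, -0.025, 0, 0, 0, 0, 0, -0.02, -0.02, 0, 0, 0, 0, 0, -0.03, 0, 0, 0, 0, 0, -0.03, 0, 0, 0, 0, 0, -0.03, 0, 0, 0, 0, 0, -0.03, 0, 0, 0, 0, 0, -0.03, 0, 0, 0, 0, 0, 0, 0, 0, 0, 0]
  grip: 0

```text
time: 30.5
position: [0.5017, 0.0085, 0.2142]
tcp_rot: [149.2, 90.0, 26.7]
ft_force: [-0.6, -0.6, 0.5]
grip_width: 0.0854
```

```bash
python3 - <<'E'
from h import *
plan([.4476,-.0205,.2],0)
c=cam('side'); sring(c,.4476,-.0205)
c=cam('top'); rings(c); save(c,'t7.png',s=1.4)
E
```

```text
grasp [0.5017 0.0085 0.2329] jawyaw -32.5 down [ 6.e-04  3.e-04 -1.e+00] j6 29.3 w 0.0854 F [-0.6 -0.6  0.5]
 shift tool [ 0.0328 -0.03    0.0535]
 ax total -0.5671 deg -32.5
side ring 135 ((0.4470895528793335, -0.019678808748722076), 0.02450159378349781)
ring? 158 0.4947 -0.3189 r 0.021
```

View pics/t7.png

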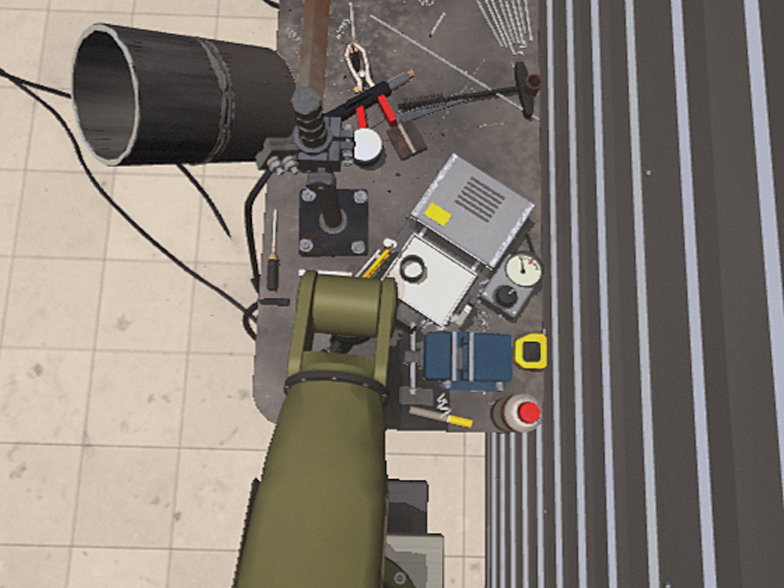

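Ring 1 stands on the tray at (413,268). Next is ring 2, with the jaws along world x to stay clear of the vice bar.

>>> arm_command:
  moves: [0, -0.01, 0.0178, 0, 0, 0, 0, -0.01, 0.0178, 0, 0, 0, 0, -0.01, 0.0178, 0, 0, 0, 0, 0, 0, -0.1134, 0, 0, 0, 0, 0, -0.1134, 0, 0, 0, 0, 0, -0.1134, 0, 0, 0, 0, 0, -0.1134, 0, 0, 0, 0, 0, -0.1134, 0, 0, 0, 0, 0, 0, 0, 0, 0, 0, 0, 0, 0, 0]

```text
time: 31.43
position: [0.4512, -0.0229, 0.2132]
tcp_rot: [71.2, 90.0, -19.2]
ft_force: [0.4, -0.8, 0.6]
grip_width: 0.0849
```

```bash
python3 - <<'E'
from h import *
plan([.4475,-.0203,.0217],0)
c=cam('side'); sring(c,.4476,-.0205)
E
```

```text
grasp [ 0.4512 -0.0228  0.2319] jawyaw -0.34 down [ 4.e-04 -2.e-04 -1.e+00] j6 -7.2 w 0.0849 F [ 0.4 -0.8  0.6]
 shift tool [ 0.2102 -0.0038 -0.0026]
 ax total -0.006 deg -0.3
side ring 143 ((0.44763457775115967, -0.018937822431325912), 0.025971099734306335)
```

>>> arm_command:
  moves: [0.03, -0.002, -0.002, 0, 0, 0, 0.03, -0.002, -0.001, 0, 0, 0, 0.03, 0, 0, 0, 0, 0, 0.03, 0, 0, 0, 0, 0, 0.03, 0, 0, 0, 0, 0, 0.025, 0, 0, 0, 0, 0, 0.015, 0, 0, 0, 0, 0, 0.01, 0, 0, 0, 0, 0, 0.009, 0, 0, 0, 0, 0, 0, 0, 0, 0, 0, 0]

```text
time: 32.32
position: [0.4464, -0.0195, 0.0029]
tcp_rot: [-95.1, 89.9, 174.7]
ft_force: [0.0, -0.2, -0.9]
grip_width: 0.0853
```

>>> arm_command:
  moves: [0, 0, 0, 0, 0, 0, 0, 0, 0, 0, 0, 0, 0, 0, 0, 0, 0, 0, 0, 0, 0, 0, 0, 0, 0, 0, 0, 0, 0, 0, 0, 0, 0, 0, 0, 0, 0, 0, 0, 0, 0, 0, 0, 0, 0, 0, 0, 0, 0, 0, 0, 0, 0, 0, 0, 0, 0, 0, 0, 0]
  grip: 255

```text
time: 33.15
position: [0.4473, -0.0195, 0.0051]
tcp_rot: [79.3, 89.9, -10.8]
ft_force: [-3.3, 0.7, 11.6]
grip_width: 0.0464
```

>>> arm_command:
  moves: [-0.01, 0, 0, 0, 0, 0, -0.02, 0, 0, 0, 0, 0, -0.03, 0, 0, 0, 0, 0, -0.03, 0, 0, 0, 0, 0, -0.03, 0, 0, 0, 0, 0, -0.03, 0, 0, 0, 0, 0, -0.03, 0, 0, 0, 0, 0, -0.02, 0, 0, 0, 0, 0, 0, 0, 0, 0, 0, 0, 0, 0, 0, 0, 0, 0]

```text
time: 33.98
position: [0.4467, -0.0194, 0.205]
tcp_rot: [82.2, 89.9, -7.9]
ft_force: [0.4, 0.2, -1.6]
grip_width: 0.0465
```

>>> arm_command:
  moves: [0, 0, 0, 0.113, 0, 0, 0, 0, 0, 0.113, 0, 0, 0, 0, 0, 0.113, 0, 0, 0, 0, 0, 0.113, 0, 0, 0, 0, 0, 0.113, 0, 0, 0, 0, 0, 0, 0, 0, 0, 0, 0, 0, 0, 0, 0, 0, 0, 0, 0, 0, 0, 0, 0, 0, 0, 0, 0, 0, 0, 0, 0, 0]

```text
time: 34.82
position: [0.4465, -0.0194, 0.2037]
tcp_rot: [-56.1, 90.0, -178.5]
ft_force: [0.3, 0.2, -1.5]
grip_width: 0.0465
```

```bash
python3 - <<'E'
from h import *
plan([*o2w(-.073,-.035),.2],-32.5)
E
```

```text
grasp [ 0.4465 -0.0194  0.2224] jawyaw -32.38 down [-3.e-04 -0.e+00 -1.e+00] j6 25.2 w 0.0465 F [ 0.3  0.2 -1.5]
 shift tool [0.0224 0.2064 0.0197]
 ax total 0.0021 deg 0.1
```

>>> arm_command:
  moves: [0, 0.0206, 0.002, 0, 0, 0, 0, 0.0206, 0.002, 0, 0, 0, 0, 0.0206, 0.002, 0, 0, 0, 0, 0.0206, 0.002, 0, 0, 0, 0, 0.0206, 0.002, 0, 0, 0, 0, 0.0206, 0.002, 0, 0, 0, 0, 0.0206, 0.002, 0, 0, 0, 0, 0.0206, 0.002, 0, 0, 0, 0, 0.0206, 0.002, 0, 0, 0, 0, 0.0206, 0.002, 0, 0, 0]

```text
time: 35.65
position: [0.6104, -0.1475, 0.2036]
tcp_rot: [-71.3, 90.0, 166.3]
ft_force: [-0.5, 0.5, -1.0]
grip_width: 0.0463
```

>>> arm_command:
  moves: [0, 0, 0, 0, 0, 0, 0, 0, 0, 0, 0, 0, 0.02, 0, 0, 0, 0, 0, 0.02, 0, 0, 0, 0, 0, 0.02, 0, 0, 0, 0, 0, 0.02, 0, 0, 0, 0, 0, 0.02, 0, 0, 0, 0, 0, 0, 0, 0, 0, 0, 0, 0, 0, 0, 0, 0, 0, 0, 0, 0, 0, 0, 0]

```text
time: 36.48
position: [0.6101, -0.1468, 0.1055]
tcp_rot: [105.8, 89.9, -16.6]
ft_force: [0.3, 0.4, -0.8]
grip_width: 0.0464
```

```bash
python3 - <<'E'
from h import *
plan([*o2w(-.073,-.035),.0330+.0187],-32.5)
c=cam('top');P=cloud(c);hsv=cv2.cvtColor(c['frame'],cv2.COLOR_RGB2HSV)
m=(abs(P[...,2]-.06)<.006)&(hsv[...,2]<110)&(c['z_map']>0); q=P[m]; w=w2o(q); k=(abs(w[:,0]+.073)<.06)&(abs(w[:,1]-.036)<.04); print(k.sum(),cv2.minEnclosingCircle(w[k].astype(np.float32)) if k.sum() else '')
E
```

```text
grasp [ 0.6101 -0.1468  0.1242] jawyaw -32.45 down [ 1.7e-03 -5.0e-04 -1.0e+00] j6 15.6 w 0.0464 F [ 0.3  0.4 -0.8]
 shift tool [ 0.0725 -0.     -0.0003]
 ax total 0.0009 deg 0.1
41 ((-0.07527729868888855, 0.037332963198423386), 0.0241598691791296)
```

>>> arm_command:
  moves: [0.015, 0, 0, 0, 0, 0, 0.015, 0, 0, 0, 0, 0, 0.015, 0, 0, 0, 0, 0, 0.01, 0, 0, 0, 0, 0, 0.007, 0, 0, 0, 0, 0, 0.004, 0, 0, 0, 0, 0, 0.003, 0, 0, 0, 0, 0, 0.002, 0, 0, 0, 0, 0, 0.001, 0, 0, 0, 0, 0, 0, 0, 0, 0, 0, 0]

```text
time: 37.37
position: [0.6099, -0.1469, 0.0322]
tcp_rot: [102.6, 90.0, -19.9]
ft_force: [-0.1, 1.1, -1.4]
grip_width: 0.0462
```

>>> arm_command:
  moves: [0, 0, 0, 0, 0, 0, 0, 0, 0, 0, 0, 0, 0, 0, 0, 0, 0, 0, 0, 0, 0, 0, 0, 0, 0, 0, 0, 0, 0, 0, 0, 0, 0, 0, 0, 0, 0, 0, 0, 0, 0, 0, 0, 0, 0, 0, 0, 0, 0, 0, 0, 0, 0, 0, 0, 0, 0, 0, 0, 0]
  grip: 70

```text
time: 38.2
position: [0.6097, -0.1469, 0.0319]
tcp_rot: [66.3, 90.0, -56.2]
ft_force: [0.1, -0.0, 0.3]
grip_width: 0.0619
```

>>> arm_command:
  moves: [-0.005, 0, 0, 0, 0, 0, -0.01, 0, 0, 0, 0, 0, -0.02, 0, 0, 0, 0, 0, -0.025, 0, 0, 0, 0, 0, -0.025, 0, 0, 0, 0, 0, -0.025, 0, 0, 0, 0, 0, -0.025, 0, 0, 0, 0, 0, -0.025, 0, 0, 0, 0, 0, -0.02, 0, 0, 0, 0, 0, 0, 0, 0, 0, 0, 0]

```text
time: 39.03
position: [0.6109, -0.1472, 0.2179]
tcp_rot: [105.2, 89.5, -17.3]
ft_force: [-0.5, -0.3, 0.1]
grip_width: 0.0618
```

>>> arm_command:
  moves: [0, -0.02, -0.004, 0, 0, 0, 0, -0.02, -0.004, 0, 0, 0, 0, -0.02, -0.004, 0, 0, 0, 0, -0.02, -0.004, 0, 0, 0, 0, -0.02, -0.004, 0, 0, 0, 0, -0.008, -0.004, 0, 0, 0, 0, 0, -0.004, 0, 0, 0, 0, 0, -0.004, 0, 0, 0, 0, 0, -0.003, 0, 0, 0, 0, 0, 0, 0, 0, 0]
  grip: 150

```text
time: 39.87
position: [0.5382, -0.0594, 0.2117]
tcp_rot: [-49.9, 90.0, -172.4]
ft_force: [-0.9, 0.8, -1.0]
grip_width: 0.0353
```

```bash
python3 - <<'E'
from h import *
plan([*o2w(-.181,0),.076],-32.5)
c=cam('top'); save(c,'t8.png',(180,100,390,300),3.5); np.savez('t8.npz',**c)
E
```

```text
grasp [ 0.5382 -0.0594  0.2304] jawyaw -32.48 down [-1.e-04 -0.e+00 -1.e+00] j6 22.3 w 0.0353 F [-0.9  0.8 -1. ]
 shift tool [ 0.1544 -0.0004  0.0002]
 ax total 0.0004 deg 0.0
```

View pics/t8.png

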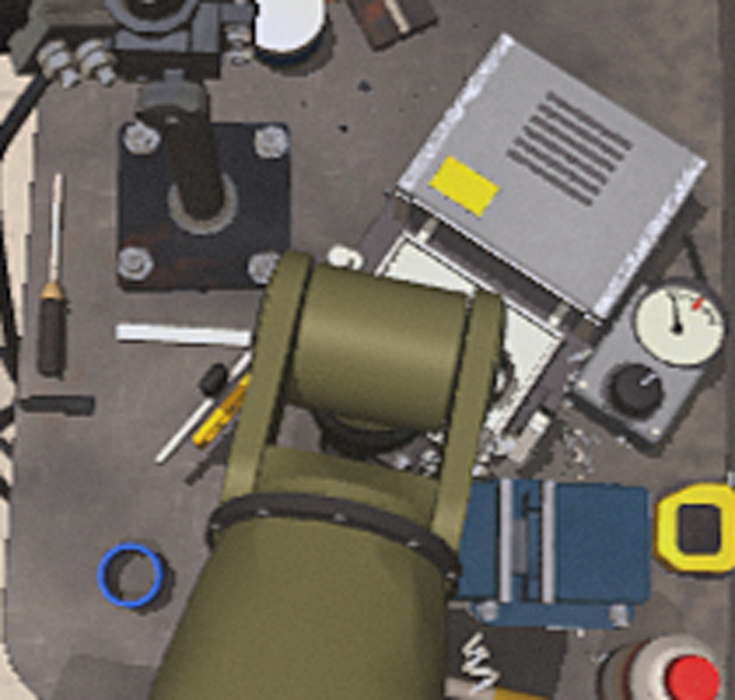

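The wrist hides most of the tray. The blue decoy at crop (130,575) is the only ring left on the table. I check the rings on the tray from the side camera before pushing.

```bash
python3 - <<'E'
from h import *
c=cam('side'); P=cloud(c); w=w2o(P); k=(c['z_map']>0)&(c['frame'].max(-1)<110)&(abs(P[...,2]-.06)<.007)&(abs(w[...,0]+.073)<.07)&(abs(w[...,1])<.08)
n,L,s,_=cv2.connectedComponentsWithStats(k.astype(np.uint8))
for i in range(1,n):
    if s[i,4]>15: print(s[i],cv2.minEnclosingCircle(w[L==i].astype(np.float32)))
save(c,'s9.png',(190,170,350,270),5)
E
```

```text
[278 209  18   9  68] ((-0.07643617689609528, -0.037283916026353836), 0.02657979540526867)
[257 217  19   9  75] ((-0.07635581493377686, 0.03549037128686905), 0.025760013610124588)
```

View pics/s9.png

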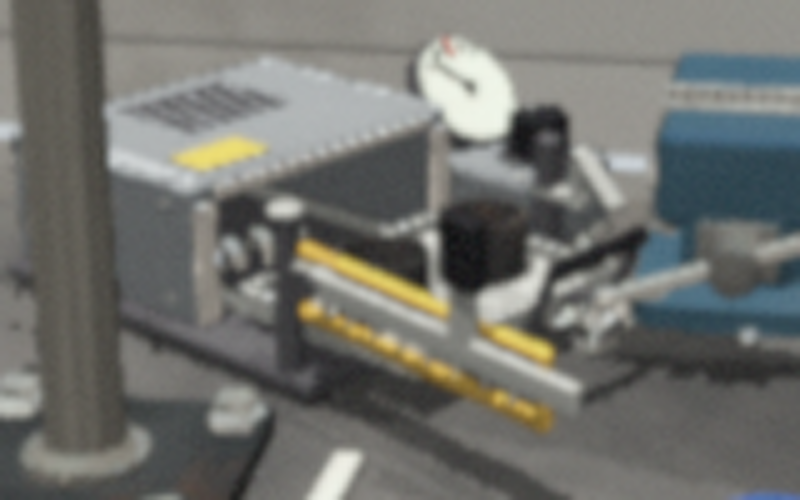

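>>> arm_command:
  moves: [0.02, 0, 0, 0, 0, 0, 0.02, 0, 0, 0, 0, 0, 0.02, 0, 0, 0, 0, 0, 0.02, 0, 0, 0, 0, 0, 0.02, 0, 0, 0, 0, 0, 0.02, 0, 0, 0, 0, 0, 0.014, 0, 0, 0, 0, 0, 0.01, 0, 0, 0, 0, 0, 0.01, 0, 0, 0, 0, 0, 0, 0, 0, 0, 0, 0]

```text
time: 40.8
position: [0.5368, -0.0595, 0.0563]
tcp_rot: [-66.4, 89.9, 171.1]
ft_force: [-0.7, 0.4, 0.7]
grip_width: 0.0351
```

>>> arm_command:
  moves: [0, 0, 0, 0, 0, 0, 0, 0, 0, 0, 0, 0, 0, 0, 0, 0, 0, 0, 0, 0, 0, 0, 0, 0, 0, 0, 0, 0, 0, 0, 0, 0, 0, 0, 0, 0, 0, 0, 0, 0, 0, 0, 0, 0, 0, 0, 0, 0, 0, 0, 0, 0, 0, 0, 0, 0, 0, 0, 0, 0]
  grip: 255
  squeeze: 40

```text
time: 41.63
position: [0.538, -0.0596, 0.0587]
tcp_rot: [107.5, 89.9, -15.0]
ft_force: [1.8, -1.5, 6.6]
grip_width: 0.0087
```

Both rings stand on the tray at oven y -37 and +35 mm, about 25 mm apart. The handle is gripped, so I push the tray home with a gentle ramp.

>>> arm_command:
  moves: [0, 0.002, 0, 0, 0, 0, 0, 0.003, 0, 0, 0, 0, 0, 0.004, 0, 0, 0, 0, 0, 0.005, 0, 0, 0, 0, 0, 0.006, 0, 0, 0, 0, 0, 0.006, 0, 0, 0, 0, 0, 0.006, 0, 0, 0, 0, 0, 0.006, 0, 0, 0, 0, 0, 0.006, 0, 0, 0, 0, 0, 0.006, 0, 0, 0, 0]

```text
time: 42.47
position: [0.58, -0.0862, 0.0587]
tcp_rot: [124.5, 90.0, 2.0]
ft_force: [-2.1, 0.4, 8.4]
grip_width: 0.0081
```

>>> arm_command:
  moves: [0, 0.006, 0, 0, 0, 0, 0, 0.006, 0, 0, 0, 0, 0, 0.006, 0, 0, 0, 0, 0, 0.006, 0, 0, 0, 0, 0, 0.006, 0, 0, 0, 0, 0, 0.006, 0, 0, 0, 0, 0, 0.006, 0, 0, 0, 0, 0, 0.006, 0, 0, 0, 0, 0, 0.006, 0, 0, 0, 0, 0, 0.006, 0, 0, 0, 0]

```text
time: 43.3
position: [0.6307, -0.1183, 0.0588]
tcp_rot: [132.1, 89.9, 9.6]
ft_force: [-0.0, 2.3, 7.6]
grip_width: 0.0085
```

>>> arm_command:
  moves: [0, 0.006, 0, 0, 0, 0, 0, 0.005, 0, 0, 0, 0, 0, 0.004, 0, 0, 0, 0, 0, 0.003, 0, 0, 0, 0, 0, 0.003, 0, 0, 0, 0, 0, 0.003, 0, 0, 0, 0, 0, 0.003, 0, 0, 0, 0, 0, 0.002, 0, 0, 0, 0, 0, 0, 0, 0, 0, 0, 0, 0, 0, 0, 0, 0]

```text
time: 44.13
position: [0.6553, -0.1339, 0.0588]
tcp_rot: [119.1, 89.9, -3.4]
ft_force: [1.8, 1.3, 4.9]
grip_width: 0.0085
```

```bash
python3 - <<'E'
from h import *
plan([*o2w(-.043,0),.076],-32.5)
E
```

```text
grasp [ 0.6552 -0.1339  0.0775] jawyaw -32.47 down [ 1.8e-03 -1.0e-04 -1.0e+00] j6 17.8 w 0.0085 F [1.8 1.3 4.9]
 shift tool [ 0.0015 -0.0012 -0.0002]
 ax total 0.0005 deg 0.0
```

>>> arm_command:
  moves: [0, 0.001, 0, 0, 0, 0, 0, 0.001, 0, 0, 0, 0, 0, 0.001, 0, 0, 0, 0, 0, 0, 0, 0, 0, 0, 0, 0, 0, 0, 0, 0, 0, 0, 0, 0, 0, 0, 0, 0, 0, 0, 0, 0, 0, 0, 0, 0, 0, 0, 0, 0, 0, 0, 0, 0, 0, 0, 0, 0, 0, 0]

```text
time: 44.97
position: [0.6564, -0.1345, 0.0587]
tcp_rot: [-89.8, 89.8, 147.8]
ft_force: [-11.1, 7.3, 14.2]
grip_width: 0.0084
```

>>> arm_command:
  moves: [0, 0, 0, 0, 0, 0, 0, 0, 0, 0, 0, 0, 0, 0, 0, 0, 0, 0, 0, 0, 0, 0, 0, 0, -0.005, 0, 0, 0, 0, 0, -0.02, 0, 0, 0, 0, 0, -0.03, 0, 0, 0, 0, 0, -0.03, 0, 0, 0, 0, 0, -0.03, 0, 0, 0, 0, 0, -0.03, 0, 0, 0, 0, 0]
  grip: 150

```text
time: 45.8
position: [0.657, -0.1356, 0.2048]
tcp_rot: [92.3, 90.0, -30.2]
ft_force: [-0.4, 0.2, 0.5]
grip_width: 0.0353
```

>>> arm_command:
  moves: [0, -0.016, -0.0, 0, 0, 0, 0, -0.016, 0, 0, 0, 0, 0, -0.016, 0, 0, 0, 0, 0, -0.016, 0, 0, 0, 0, 0, -0.016, 0, 0, 0, 0, 0, -0.016, 0, 0, 0, 0, 0, -0.016, 0, 0, 0, 0, 0, -0.016, 0, 0, 0, 0, 0, -0.016, 0, 0, 0, 0, 0, -0.013, 0, 0, 0, 0]
  grip: 130

```text
time: 46.63
position: [0.5239, -0.0508, 0.2033]
tcp_rot: [114.3, 90.0, -8.2]
ft_force: [0.5, -0.1, 1.1]
grip_width: 0.0417
```

```bash
python3 - <<'E'
from h import *
c=dict(np.load('t8.npz')); P=cloud(c); v,u=np.mgrid[0:420,0:560]
m=(abs(u-241)<7)&(abs(v-208)<7)&(abs(P[...,2]-.132)<.008)&(c['frame'].max(-1)<110); q=P[m]
g=q[:,:2].mean(0) if len(q) else None; print('grip',len(q),g)
r=w2o(g)-np.array([-.072,.09]); print('rel hinge',r)
th=np.arctan2(-r[0],-r[1])-np.arctan2(.012,.133); print('theta',th)
# level grip at theta
G=o2w(-.072-.133*np.sin(th)-.012*np.cos(th), .09-.133*np.cos(th)+.012*np.sin(th)); print(G)
plan([*G,.2],-32.3-np.degrees(th))
c=cam('top'); Q=cloud(c); w=w2o(Q)
# tray handle home check
k=(c['z_map']>0)&(abs(Q[...,2]-.079)<.006)&(c['frame'].max(-1)<90)&(w[...,0]>-.1)&(w[...,0]<-.02)&(abs(w[...,1])<.045); q=w[k]; print('handle',len(q),np.percentile(q,[5,50,95],axis=0).round(4).tolist() if len(q) else 0)
E
```

```text
grip 46 [0.58163118 0.04919125]
rel hinge [-0.12983614  0.02515916]
theta 1.6722184641168212
[0.5806926 0.0500747]
grasp [ 0.5239 -0.0508  0.222 ] jawyaw -32.47 down [ 4.e-04 -1.e-04 -1.e+00] j6 22.9 w 0.0417 F [ 0.5 -0.1  1.1]
 shift tool [ 0.022  -0.0062 -0.1156]
 ax total -1.4724 deg -84.4
handle 99 [[-0.046, -0.0321], [-0.0424, -0.0013], [-0.0376, 0.0321]]
```

>>> arm_command:
  moves: [0, -0.0005, -0.0115, 0, 0, 0, 0, -0.0005, -0.0115, 0, 0, 0, 0, -0.0005, -0.0115, 0, 0, 0, 0, -0.0005, -0.0115, 0, 0, 0, 0, -0.0005, -0.0115, 0, 0, 0, 0, -0.0005, -0.0115, 0, 0, 0, 0, -0.0005, -0.0115, 0, 0, 0, 0, -0.0005, -0.0115, 0, 0, 0, 0, -0.0005, -0.0115, 0, 0, 0, 0, -0.0005, -0.0115, 0, 0, 0]

```text
time: 47.52
position: [0.5828, 0.0494, 0.2029]
tcp_rot: [36.6, 90.0, -85.9]
ft_force: [-0.4, -0.4, 0.3]
grip_width: 0.0419
```

>>> arm_command:
  moves: [0, 0, 0, 0.119, 0, 0, 0, 0, 0, 0.119, 0, 0, 0, 0, 0, 0.119, 0, 0, 0, 0, 0, 0.119, 0, 0, 0, 0, 0, 0.119, 0, 0, 0, 0, 0, 0.119, 0, 0, 0, 0, 0, 0.119, 0, 0, 0, 0, 0, 0.119, 0, 0, 0, 0, 0, 0.119, 0, 0, 0, 0, 0, 0.119, 0, 0]

```text
time: 48.35
position: [0.5826, 0.0489, 0.2029]
tcp_rot: [169.5, 90.0, -21.5]
ft_force: [-0.2, -0.4, -0.3]
grip_width: 0.0416
```

>>> arm_command:
  moves: [0, 0, 0, 0.119, 0, 0, 0, 0, 0, 0.119, 0, 0, 0, 0, 0, 0.119, 0, 0, 0, 0, 0, 0.119, 0, 0, 0, 0, 0, 0, 0, 0, 0, 0, 0, 0, 0, 0, 0, 0, 0, 0, 0, 0, 0, 0, 0, 0, 0, 0, 0, 0, 0, 0, 0, 0, 0, 0, 0, 0, 0, 0]

```text
time: 49.18
position: [0.5823, 0.0484, 0.2029]
tcp_rot: [164.0, 90.0, -53.9]
ft_force: [-0.2, -0.4, 0.5]
grip_width: 0.0417
```

```bash
python3 - <<'E'
from h import *
plan([.582,.0492,.117],-128.1)
E
```

```text
grasp [0.5823 0.0484 0.2216] jawyaw -127.87 down [ 0.e+00 -1.e-04 -1.e+00] j6 129.0 w 0.0417 F [-0.2 -0.4  0.5]
 shift tool [ 0.1046 -0.0005  0.0007]
 ax total 0.004 deg 0.2
```

>>> arm_command:
  moves: [0.02, 0, 0, 0, 0, 0, 0.02, 0, 0, 0, 0, 0, 0.02, 0, 0, 0, 0, 0, 0.02, 0, 0, 0, 0, 0, 0.014, 0, 0, 0, 0, 0, 0.01, 0, 0, 0, 0, 0, 0, 0, 0, 0, 0, 0, 0, 0, 0, 0, 0, 0, 0, 0, 0, 0, 0, 0, 0, 0, 0, 0, 0, 0]

```text
time: 50.02
position: [0.5828, 0.0484, 0.1]
tcp_rot: [-142.4, 89.9, -0.3]
ft_force: [-0.2, 0.2, 0.3]
grip_width: 0.0414
```

>>> arm_command:
  moves: [0, 0, 0, 0, 0, 0, 0, 0, 0, 0, 0, 0, 0, 0, 0, 0, 0, 0, 0, 0, 0, 0, 0, 0, 0, 0, 0, 0, 0, 0, 0, 0, 0, 0, 0, 0, 0, 0, 0, 0, 0, 0, 0, 0, 0, 0, 0, 0, 0, 0, 0, 0, 0, 0, 0, 0, 0, 0, 0, 0]
  grip: 255

```text
time: 50.85
position: [0.5824, 0.0484, 0.0994]
tcp_rot: [-141.5, 90.0, 0.6]
ft_force: [-2.1, 0.5, 5.4]
grip_width: 0.0118
```

>>> arm_command:
  moves: [0, 0.0078, 0.0011, -0.06, 0, 0, 0, 0.0078, 0.0011, -0.06, 0, 0, 0, 0.0078, 0.0011, -0.06, 0, 0, 0, 0.0078, 0.0011, -0.06, 0, 0, 0, 0.0078, 0.0011, -0.06, 0, 0, 0, 0.0078, 0.0011, -0.06, 0, 0, 0, 0, 0, 0, 0, 0, 0, 0, 0, 0, 0, 0, 0, 0, 0, 0, 0, 0, 0, 0, 0, 0, 0, 0]

```text
time: 51.68
position: [0.5567, 0.0092, 0.0994]
tcp_rot: [-179.4, 89.5, -16.8]
ft_force: [26.9, -13.6, -10.5]
grip_width: 0.0112
```

```bash
cat >> h.py <<'E'
def st():
    plan([*o2w(-.084,-.043),.117],-32.4); o,p,R=pose(); print('Ftool',(R.T@o['ft_force']).round(1),'oven TCP',w2o(p).round(4))
E
python3 -c "
from h import *
st()"
```

```text
grasp [0.5565 0.0092 0.1181] jawyaw -107.38 down [ 0.008  -0.0024 -1.    ] j6 104.7 w 0.0112 F [ 26.9 -13.6 -10.5]
 shift tool [ 0.0018  0.1375 -0.0851]
 ax total -1.3086 deg -75.0
Ftool [ 10.7   5.  -29.6] oven TCP [-0.2016  0.068 ]
```

>>> arm_command:
  moves: [0, 0, -0.0015, 0, 0, 0, 0, 0, -0.0013, 0, 0, 0, 0, 0.0078, 0.0006, -0.06, 0, 0, 0, 0.0078, 0.0006, -0.06, 0, 0, 0, 0.0078, 0.0006, -0.06, 0, 0, 0, 0.0078, 0.0006, -0.06, 0, 0, 0, 0.0078, 0.0006, -0.06, 0, 0, 0, 0.0078, 0.0006, -0.06, 0, 0, 0, 0.0078, 0.0006, -0.06, 0, 0, 0, 0, 0, 0, 0, 0]

```text
time: 52.52
position: [0.5464, -0.0449, 0.0994]
tcp_rot: [149.4, 89.9, -23.8]
ft_force: [4.2, -3.8, 2.7]
grip_width: 0.0114
```

```bash
python3 -c "
from h import *
st()"
```

```text
grasp [ 0.5463 -0.0449  0.1181] jawyaw -83.14 down [ 0.0023 -0.001  -1.    ] j6 74.7 w 0.0114 F [ 4.2 -3.8  2.7]
 shift tool [ 0.0013  0.1079 -0.0378]
 ax total -0.8856 deg -50.7
Ftool [-2.7  4.3 -3.7] oven TCP [-0.1814  0.0168]
```

>>> arm_command:
  moves: [0, 0.0078, 0.0006, -0.06, 0, 0, 0, 0.0078, 0.0006, -0.06, 0, 0, 0, 0.0078, 0.0006, -0.06, 0, 0, 0, 0.0078, 0.0006, -0.06, 0, 0, 0, 0.0078, 0.0006, -0.06, 0, 0, 0, 0.0078, 0.0006, -0.06, 0, 0, 0, 0.0078, 0.0006, -0.06, 0, 0, 0, 0, 0, 0, 0, 0, 0, 0, 0, 0, 0, 0, 0, 0, 0, 0, 0, 0]

```text
time: 53.35
position: [0.558, -0.0974, 0.0994]
tcp_rot: [111.4, 89.9, -37.9]
ft_force: [1.3, -8.2, 4.0]
grip_width: 0.0113
```

>>> arm_command:
  moves: [-0.0026, 0, -0.0007, 0, -0.025, 0, -0.0026, 0, -0.0007, 0, -0.025, 0, -0.0026, 0, -0.0007, 0, -0.025, 0, -0.0026, 0, -0.0007, 0, -0.025, 0, -0.0026, 0, -0.0007, 0, -0.025, 0, -0.0026, 0, -0.0007, 0, -0.025, 0, -0.0026, 0, -0.0007, 0, -0.025, 0, -0.0026, 0, -0.0007, 0, -0.025, 0, -0.0026, 0, -0.0007, 0, -0.025, 0, -0.0026, 0, -0.0007, 0, -0.025, 0]

```text
time: 54.18
position: [0.5669, -0.0921, 0.1243]
tcp_rot: [0.6, 75.7, -148.7]
ft_force: [6.9, -7.2, -0.8]
grip_width: 0.0115
```

```bash
python3 -c "
from h import *
st()"
```

```text
grasp [ 0.5708 -0.0897  0.1424] jawyaw -59.27 down [-0.211  -0.1283 -0.969 ] j6 53.3 w 0.0115 F [ 6.9 -7.2 -0.8]
 shift tool [0.0266 0.0628 0.0007]
 ax total -0.469 deg -26.9
Ftool [ 0.3  9.7 -2.4] oven TCP [-0.1388 -0.0122]
```

>>> arm_command:
  moves: [0.0001, 0.0037, 0.0002, -0.029, 0, 0.0074, 0.0001, 0.0037, 0.0002, -0.029, 0, 0.0074, 0.0001, 0.0037, 0.0002, -0.029, 0, 0.0074, 0.0001, 0.0037, 0.0002, -0.029, 0, 0.0074, 0.0001, 0.0037, 0.0002, -0.029, 0, 0.0074, 0.0001, 0.0037, 0.0002, -0.029, 0, 0.0074, 0.0001, 0.0037, 0.0002, -0.029, 0, 0.0074, 0.0001, 0.0037, 0.0002, -0.029, 0, 0.0074, 0.0001, 0.0037, 0.0002, -0.029, 0, 0.0074, 0.0001, 0.0037, 0.0002, -0.029, 0, 0.0074]

```text
time: 55.02
position: [0.5872, -0.1235, 0.1246]
tcp_rot: [0.5, 75.6, -131.6]
ft_force: [-5.5, -13.2, 11.5]
grip_width: 0.0114
```

```bash
python3 -c "
from h import *
st()"
```

```text
grasp [ 0.5903 -0.12    0.1427] jawyaw -42.07 down [-0.1656 -0.1865 -0.9684] j6 35.9 w 0.0114 F [ -5.5 -13.2  11.5]
 shift tool [0.0289 0.0231 0.0092]
 ax total -0.1689 deg -9.7
Ftool [-7.7  4.8 15.9] oven TCP [-0.1049 -0.0278]
```

>>> arm_command:
  moves: [0.0001, 0.0037, 0.0005, -0.029, 0, 0.0074, 0.0001, 0.0037, 0.0005, -0.029, 0, 0.0074, 0.0001, 0.0037, 0.0005, -0.029, 0, 0.0074, 0.0001, 0.0037, 0.0004, -0.029, 0, 0.0074, 0.0001, 0.0037, 0.0004, -0.029, 0, 0.0074, 0.0001, 0.0025, 0.0003, -0.02, 0, 0.005, 0, 0, 0, 0, 0, 0, 0, 0, 0, 0, 0, 0, 0, 0, 0, 0, 0, 0, 0, 0, 0, 0, 0, 0]

```text
time: 55.85
position: [0.6025, -0.1383, 0.1247]
tcp_rot: [0.7, 75.6, -121.8]
ft_force: [-0.0, -12.0, 7.5]
grip_width: 0.0116
```

```bash
python3 -c "
from h import *
st()"
```

```text
grasp [ 0.6049 -0.1343  0.1428] jawyaw -32.38 down [-0.1309 -0.2115 -0.9686] j6 26.1 w 0.0116 F [ -0.  -12.    7.5]
 shift tool [0.0288 0.0001 0.0086]
 ax total 0.0003 deg 0.0
Ftool [-4.7  6.4 11.7] oven TCP [-0.0841 -0.0322]
```

>>> arm_command:
  moves: [0, 0.0007, 0.0005, 0, 0, 0, 0, 0.0007, 0.0003, 0, 0, 0, 0, 0, 0, 0, 0, 0, 0, 0, 0, 0, 0, 0, 0, 0, 0, 0, 0, 0, 0, 0, 0, 0, 0, 0, 0, 0, 0, 0, 0, 0, 0, 0, 0, 0, 0, 0, 0, 0, 0, 0, 0, 0, 0, 0, 0, 0, 0, 0]

```text
time: 56.68
position: [0.6032, -0.139, 0.1245]
tcp_rot: [0.5, 75.6, -121.9]
ft_force: [-0.4, -8.6, 7.0]
grip_width: 0.0115
```

```bash
python3 -c "
from h import *
st()"
```

```text
grasp [ 0.6056 -0.1351  0.1427] jawyaw -32.35 down [-0.1312 -0.2107 -0.9687] j6 26.0 w 0.0115 F [-0.4 -8.6  7. ]
 shift tool [ 0.0286 -0.0009  0.0084]
 ax total 0.0009 deg 0.1
Ftool [-4.9  4.3  9. ] oven TCP [-0.0831 -0.0324]
```

>>> arm_command:
  moves: [0, 0.0007, 0, 0, 0, 0, 0, 0.0008, 0, 0, 0, 0, 0, 0, 0, 0, 0, 0, 0, 0, 0, 0, 0, 0, 0, 0, 0, 0, 0, 0, 0, 0, 0, 0, 0, 0, 0, 0, 0, 0, 0, 0, 0, 0, 0, 0, 0, 0, 0, 0, 0, 0, 0, 0, 0, 0, 0, 0, 0, 0]

```text
time: 57.52
position: [0.6041, -0.1398, 0.1246]
tcp_rot: [0.3, 75.6, -122.1]
ft_force: [-3.7, -6.9, 8.2]
grip_width: 0.0117
```

```bash
python3 -c "
from h import *
st()"
```

```text
grasp [ 0.6066 -0.1358  0.1427] jawyaw -32.32 down [-0.1321 -0.2108 -0.9686] j6 25.9 w 0.0117 F [-3.7 -6.9  8.2]
 shift tool [ 0.0286 -0.0021  0.0083]
 ax total 0.0014 deg 0.1
Ftool [-6.   0.6  9.7] oven TCP [-0.0819 -0.0325]
```

>>> arm_command:
  moves: [0.0026, 0, 0.0007, 0, 0.025, 0, 0.0026, 0, 0.0007, 0, 0.025, 0, 0.0026, 0, 0.0007, 0, 0.025, 0, 0.0026, 0, 0.0007, 0, 0.025, 0, 0.0026, 0, 0.0007, 0, 0.025, 0, 0.0026, 0, 0.0007, 0, 0.025, 0, 0.0026, 0, 0.0007, 0, 0.025, 0, 0.0026, 0, 0.0007, 0, 0.025, 0, 0.0026, 0, 0.0007, 0, 0.025, 0, 0.0026, 0, 0.0007, 0, 0.025, 0]

```text
time: 58.35
position: [0.5984, -0.1486, 0.0994]
tcp_rot: [83.0, 90.0, -39.3]
ft_force: [-4.8, -6.1, 8.6]
grip_width: 0.0118
```

```bash
python3 -c "
from h import *
st()
c=cam('side'); save(c,'s10.png',(190,160,350,270),5)"
```

```text
grasp [ 0.5984 -0.1486  0.1181] jawyaw -32.32 down [ 7.e-04 -5.e-04 -1.e+00] j6 15.0 w 0.0118 F [-4.8 -6.1  8.6]
 shift tool [ 0.0011 -0.002  -0.0001]
 ax total 0.0014 deg 0.1
Ftool [-8.6 -0.8  7.7] oven TCP [-0.082  -0.0431]
```

View pics/s10.png

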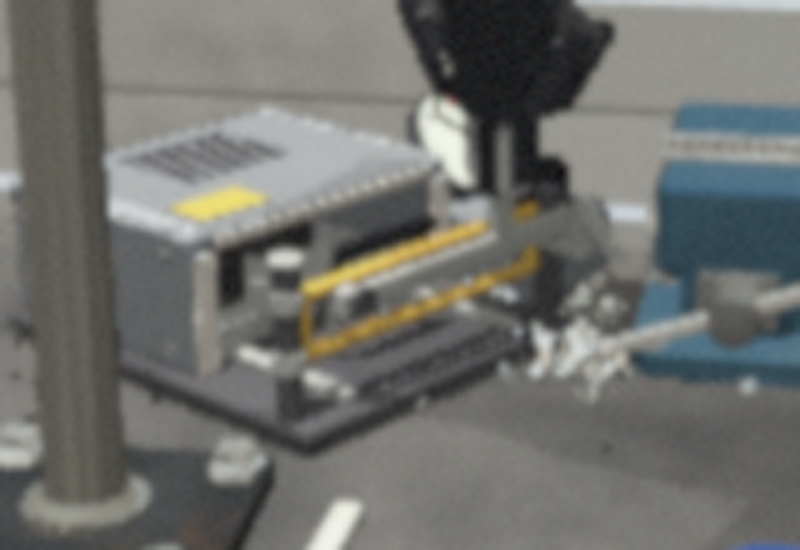

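The gate and bar stand as they did in the first side view. I test with a light outward pull before letting go.

>>> arm_command:
  moves: [0, -0.001, 0, 0, 0, 0, 0, -0.001, 0, 0, 0, 0, 0, -0.001, 0, 0, 0, 0, 0, -0.001, 0, 0, 0, 0, 0, -0.001, 0, 0, 0, 0, 0, 0, 0, 0, 0, 0, 0, 0, 0, 0, 0, 0, 0, 0, 0, 0, 0, 0, 0, 0, 0, 0, 0, 0, 0, 0, 0, 0, 0, 0]

```text
time: 59.23
position: [0.5963, -0.1469, 0.0995]
tcp_rot: [93.3, 89.6, -29.1]
ft_force: [17.1, -16.5, -5.8]
grip_width: 0.0113
```

```bash
python3 -c "
from h import *
st()"
```

```text
grasp [ 0.5962 -0.1469  0.1182] jawyaw -32.39 down [ 0.006  -0.0033 -1.    ] j6 15.2 w 0.0113 F [ 17.1 -16.5  -5.8]
 shift tool [0.0013 0.0008 0.0002]
 ax total 0.0002 deg 0.0
Ftool [ 6.  23.3  4.8] oven TCP [-0.0846 -0.0428]
```

The pull met 23 N, so the gate is latched. I press it back shut, release, and go up to the knob.

>>> arm_command:
  moves: [0, 0.001, 0, 0, 0, 0, 0, 0.001, 0, 0, 0, 0, 0, 0.001, 0, 0, 0, 0, 0, 0.001, 0, 0, 0, 0, 0, 0.001, 0, 0, 0, 0, 0, 0, 0, 0, 0, 0, 0, 0, 0, 0, 0, 0, 0, 0, 0, 0, 0, 0, 0, 0, 0, 0, 0, 0, 0, 0, 0, 0, 0, 0]

```text
time: 60.07
position: [0.5984, -0.1486, 0.0994]
tcp_rot: [30.0, 89.9, -92.3]
ft_force: [-4.3, -8.2, 5.7]
grip_width: 0.0113
```

>>> arm_command:
  moves: [0, 0, 0, 0, 0, 0, 0, 0, 0, 0, 0, 0, 0, 0, 0, 0, 0, 0, 0, 0, 0, 0, 0, 0, 0, 0, 0, 0, 0, 0, 0, 0, 0, 0, 0, 0, -0.01, 0, 0, 0, 0, 0, -0.02, 0, 0, 0, 0, 0, -0.03, 0, 0, 0, 0, 0, -0.04, 0, 0, 0, 0, 0]
  grip: 130

```text
time: 60.9
position: [0.5977, -0.147, 0.1987]
tcp_rot: [-76.2, 89.8, 161.5]
ft_force: [0.7, 0.2, -0.4]
grip_width: 0.0418
```

>>> arm_command:
  moves: [-0.02, -0.03, 0, 0, 0, 0, 0, -0.03, 0, 0, 0, 0, 0, -0.03, 0, 0, 0, 0, 0, -0.03, 0, 0, 0, 0, 0, -0.03, -0.01, 0, 0, 0, 0, 0, -0.02, 0, 0, 0, 0, 0, -0.03, 0, 0, 0, 0, 0, -0.03, 0, 0, 0, 0, 0, 0, 0, 0, 0, 0, 0, 0, 0, 0, 0]

```text
time: 61.73
position: [0.5201, 0.0097, 0.2194]
tcp_rot: [120.7, 90.0, -1.5]
ft_force: [0.1, 0.6, 0.5]
grip_width: 0.0423
```

```bash
cat >> h.py <<'E'
def knobc(c):
    P=cloud(c); w=w2o(P); k=(c['z_map']>0)&(abs(P[...,2]-.079)<.005)&(c['frame'].max(-1)<110)&(np.hypot(w[...,0]+.025,w[...,1]+.142)<.026); q=P[k]
    return cv2.minEnclosingCircle(q[:,:2].astype(np.float32)),len(q)
E
python3 - <<'E'
from h import *
c=cam('top'); np.savez('t11.npz',**c); save(c,'t11.png',(265,105,405,235),5)
k=knobc(c); print(k,o2w(-.025,-.142),w2o(k[0][0])); plan([*k[0][0],.2],-32.4)
P=cloud(c); w=w2o(P); hsv=cv2.cvtColor(c['frame'],cv2.COLOR_RGB2HSV)
m=(hsv[...,0]>18)&(hsv[...,0]<32)&(hsv[...,1]>130)&(abs(P[...,2]-.08)<.006)&(w[...,0]<-.03)&(w[...,0]>-.12)&(abs(w[...,1])<.1)
q=w[m]; print('gate line',len(q),np.polyfit(q[:,1],q[:,0],1))
E
```

```text
(((0.5943312644958496, -0.26347023248672485), 0.01853070594370365), 128) [ 0.59369042 -0.26266837] [-0.02402984 -0.14233535]
grasp [0.5198 0.009  0.238 ] jawyaw -32.22 down [-0.e+00 -1.e-04 -1.e+00] j6 29.2 w 0.0419 F [-0.5 -0.9  0.8]
 shift tool [0.038  0.2083 0.1907]
 ax total 0.0032 deg 0.2
gate line 141 [-0.00178108 -0.07074232]
```

View pics/t11.png

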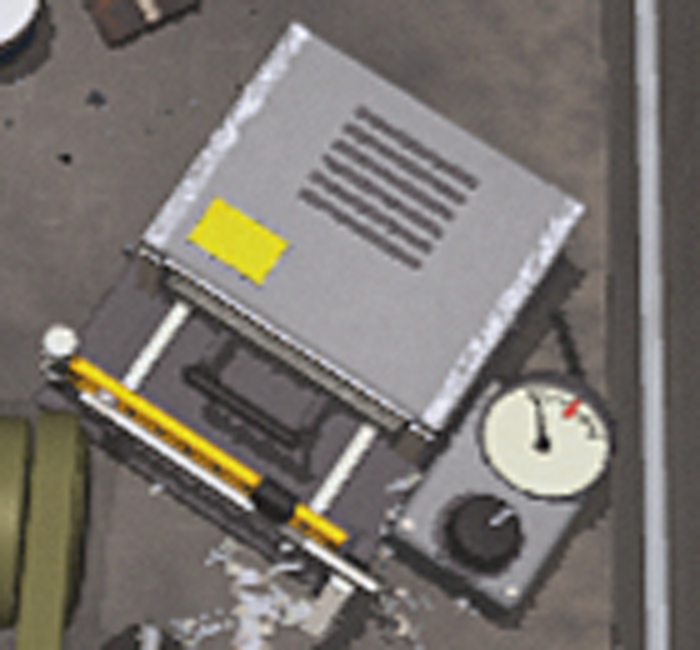

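The gate is shut with the bar's end in the catch at crop (340,590). The needle still points to (537,396) and the mark is at (572,408). Now for the knob.

>>> arm_command:
  moves: [0, 0.0208, 0.019, 0, 0, 0, 0, 0.0208, 0.019, 0, 0, 0, 0, 0.0208, 0.019, 0, 0, 0, 0, 0.0208, 0.019, 0, 0, 0, 0, 0.0208, 0.019, 0, 0, 0, 0, 0.0208, 0.019, 0, 0, 0, 0, 0.0208, 0.019, 0, 0, 0, 0, 0.0208, 0.019, 0, 0, 0, 0, 0.0208, 0.019, 0, 0, 0, 0, 0.0208, 0.019, 0, 0, 0]

```text
time: 62.62
position: [0.5935, -0.2653, 0.2194]
tcp_rot: [6.1, 90.0, -116.2]
ft_force: [0.1, 0.2, 0.2]
grip_width: 0.0419
```

>>> arm_command:
  moves: [0, 0, 0, 0.107, 0, 0, 0, 0, 0, 0.107, 0, 0, 0, 0, 0, 0.107, 0, 0, 0, 0, 0, 0.107, 0, 0, 0, 0, 0, 0.107, 0, 0, 0, 0, 0, 0.107, 0, 0, 0, 0, 0, 0.107, 0, 0, 0, 0, 0, 0, 0, 0, 0, 0, 0, 0, 0, 0, 0, 0, 0, 0, 0, 0]

```text
time: 63.45
position: [0.5939, -0.2634, 0.2192]
tcp_rot: [53.5, 90.0, -111.6]
ft_force: [0.2, 0.8, 0.4]
grip_width: 0.0417
```

```bash
cat >> h.py <<'E'
def dial(c):
    P=cloud(c); w=w2o(P); hsv=cv2.cvtColor(c['frame'],cv2.COLOR_RGB2HSV); v,u=np.mgrid[0:420,0:560]
    T=np.load('plane.npz') if __import__('os').path.exists('plane.npz') else None
    near=(c['z_map']>0)&(np.hypot(w[...,0]-.028,w[...,1]+.142)<.035)&(P[...,2]>.055)
    white=near&(hsv[...,1]<70)&(hsv[...,2]>150)
    D=P[white]; cen=D.mean(0); n=np.linalg.svd(D-cen)[2][2]; n*=np.sign(n[2])
    d=np.stack([(u-c['cx'])/c['f'],(v-c['cy'])/c['f'],np.ones_like(u)],-1)@c['R']; o=-c['R'].T@c['t']
    X=o+d*(((cen-o)@n)/(d@n))[...,None]
    # face outline -> centre of disc
    ex=np.cross([0,0,1],n); ex/=np.linalg.norm(ex); ey=np.cross(n,ex)
    uv=np.stack([(X-cen)@ex,(X-cen)@ey],-1)
    hull=cv2.convexHull(uv[white].astype(np.float32)); C,r=cv2.minEnclosingCircle(hull); q=uv-np.array(C)
    disc=np.hypot(q[...,0],q[...,1])<.031
    red=disc&((hsv[...,0]<8)|(hsv[...,0]>172))&(hsv[...,1]>110); m=q[red].mean(0)
    dk=disc&(hsv[...,2]<100)&~red; rr=np.hypot(q[...,0],q[...,1])
    ang=lambda z:np.degrees(np.arctan2(z[...,0],z[...,1]))
    s=dk&(rr>.006)&(rr<.022); wt=(140-hsv[...,2][s].astype(float)); nd=(q[s]*wt[:,None]).sum(0)/wt.sum()
    print('disc r',r,'n',n.round(3),'red',red.sum(),ang(m).round(2),np.hypot(*m).round(4),'needle',s.sum(),ang(nd).round(2),'blob0',q[dk&(rr<.006)].mean(0).round(4),'delta deg',(ang(m)-ang(nd)).round(2))
    b=q[dk&(rr<.006)].mean(0); print(' with hub centre: red',ang(m-b).round(2),'needle',ang(nd-b).round(2),'delta',(ang(m-b)-ang(nd-b)).round(2))
E
python3 - <<'E'
from h import *
dial(dict(np.load('t11.npz'))); dial(dict(np.load('t8.npz'))); dial(dict(np.load('top0.npz')))
plan([.5942,-.2634,.070],-75)
E
```

```text
disc r 0.040931761264801025 n [-0.65  0.41  0.64] red 1 9.4 0.0295 needle 6 24.73 blob0 [0.0041 0.0021] delta deg -15.33
 with hub centre: red 1.54 needle -6.24 delta 7.77
disc r 0.040401846170425415 n [-0.643  0.407  0.648] red 1 -2.32 0.0305 needle 7 -17.24 blob0 [-0.002   0.0036] delta deg 14.93
 with hub centre: red 1.55 needle -8.69 delta 10.24
disc r 0.04058392718434334 n [-0.646  0.407  0.646] red 1 5.96 0.0303 needle 6 11.23 blob0 [0.0015 0.0039] delta deg -5.27
 with hub centre: red 3.52 needle 2.51 delta 1.01
grasp [ 0.5939 -0.2634  0.2379] jawyaw -75.02 down [-0. -0. -1.] j6 47.9 w 0.0417 F [0.2 0.8 0.4]
 shift tool [ 1.679e-01  1.000e-04 -3.000e-04]
 ax total -0.0004 deg -0.0
```

>>> arm_command:
  moves: [0.03, 0, 0, 0, 0, 0, 0.03, 0, 0, 0, 0, 0, 0.03, 0, 0, 0, 0, 0, 0.03, 0, 0, 0, 0, 0, 0.02, 0, 0, 0, 0, 0, 0.015, 0, 0, 0, 0, 0, 0.008, 0, 0, 0, 0, 0, 0.004, 0, 0, 0, 0, 0, 0, 0, 0, 0, 0, 0, 0, 0, 0, 0, 0, 0]

```text
time: 64.28
position: [0.5947, -0.2632, 0.053]
tcp_rot: [139.1, 89.9, -26.0]
ft_force: [0.9, -0.8, 0.4]
grip_width: 0.0415
```

>>> arm_command:
  moves: [0, 0, 0, 0, 0, 0, 0, 0, 0, 0, 0, 0, 0, 0, 0, 0, 0, 0, 0, 0, 0, 0, 0, 0, 0, 0, 0, 0, 0, 0, 0, 0, 0, 0, 0, 0, 0, 0, 0, 0, 0, 0, 0, 0, 0, 0, 0, 0, 0, 0, 0, 0, 0, 0, 0, 0, 0, 0, 0, 0]
  grip: 255
  squeeze: 40

```text
time: 65.12
position: [0.595, -0.2641, 0.0537]
tcp_rot: [126.1, 89.8, -39.1]
ft_force: [1.9, -5.7, 0.9]
grip_width: 0.0331
```

```bash
cat >> h.py <<'E'
def rect(c,name=None,N=300,s=.04):
    """rectified dial view: N px over s*2 m, plane through dial centre"""
    n=np.array([-.646,.407,.646]); n/=np.linalg.norm(n); cen=np.array([.6386,-.2939,.0815])
    ex=np.cross([0,0,1],n); ex/=np.linalg.norm(ex); ey=np.cross(n,ex)
    g=[(-s,s),(s,s),(s,-s),(-s,-s)]; src=np.float32([proj(c,cen+a*ex+b*ey) for a,b in g]); dst=np.float32([(0,0),(N,0),(N,N),(0,N)])
    im=cv2.warpPerspective(c['frame'][:,:,::-1],cv2.getPerspectiveTransform(src,dst),(N,N),flags=cv2.INTER_CUBIC)
    if name: cv2.imwrite('pics/'+name,im)
    return im
E
python3 - <<'E'
from h import *
plan([.5942,-.2634,.070],-75)
a=rect(dict(np.load('t11.npz'))); b=rect(dict(np.load('side0.npz'))); cv2.imwrite('pics/d12.png',np.hstack([a,b]))
E
```

```text
grasp [ 0.595  -0.264   0.0724] jawyaw -75.19 down [ 0.0029 -0.0024 -1.    ] j6 48.1 w 0.0331 F [ 1.9 -5.7  0.9]
 shift tool [ 0.0024 -0.0008  0.0006]
 ax total -0.0033 deg -0.2
```

View pics/d12.png

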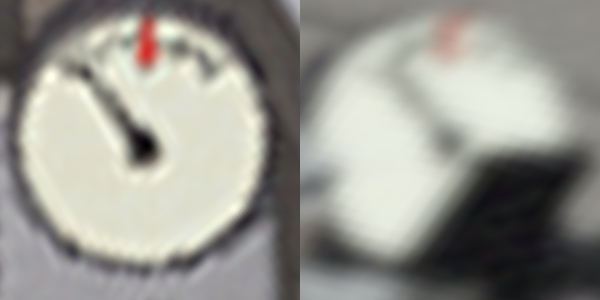

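The rectified dial shows the hub at (143,147), the needle tip at (72,63) and the mark at (149,42). That leaves about 42–43° of pointer, or roughly 1.48 rad of knob. I turn 1.40 rad first, then look.

>>> arm_command:
  moves: [0, 0, 0, 0.07, 0, 0, 0, 0, 0, 0.07, 0, 0, 0, 0, 0, 0.07, 0, 0, 0, 0, 0, 0.07, 0, 0, 0, 0, 0, 0.07, 0, 0, 0, 0, 0, 0.07, 0, 0, 0, 0, 0, 0.07, 0, 0, 0, 0, 0, 0.07, 0, 0, 0, 0, 0, 0.07, 0, 0, 0, 0, 0, 0.07, 0, 0]

```text
time: 65.95
position: [0.5951, -0.2637, 0.0537]
tcp_rot: [171.6, 89.8, -33.9]
ft_force: [1.3, -2.5, 1.8]
grip_width: 0.0327
```

>>> arm_command:
  moves: [0, 0, 0, 0.07, 0, 0, 0, 0, 0, 0.07, 0, 0, 0, 0, 0, 0.07, 0, 0, 0, 0, 0, 0.07, 0, 0, 0, 0, 0, 0.07, 0, 0, 0, 0, 0, 0.07, 0, 0, 0, 0, 0, 0.07, 0, 0, 0, 0, 0, 0.07, 0, 0, 0, 0, 0, 0.07, 0, 0, 0, 0, 0, 0.07, 0, 0]

```text
time: 66.78
position: [0.5953, -0.2635, 0.0537]
tcp_rot: [-142.5, 89.8, -28.1]
ft_force: [3.9, -1.3, 0.1]
grip_width: 0.0329
```

```bash
python3 - <<'E'
from h import *
plan([.5942,-.2634,.070],-75)
a=rect(cam('top'));b=rect(cam('side')); cv2.imwrite('pics/d13.png',np.hstack([a,b]))
E
```

```text
grasp [ 0.5953 -0.2634  0.0724] jawyaw -155.57 down [ 0.0034 -0.0018 -1.    ] j6 128.5 w 0.0329 F [ 3.9 -1.3  0.1]
 shift tool [0.0024 0.001  0.0005]
 ax total -1.4063 deg -80.6
```

View pics/d13.png

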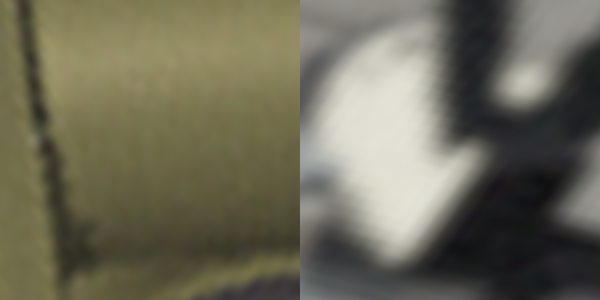

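The wrist hides the dial, so I release, back off and look.

>>> arm_command:
  moves: [0, 0, 0, 0, 0, 0, 0, 0, 0, 0, 0, 0, 0, 0, 0, 0, 0, 0, 0, 0, 0, 0, 0, 0, 0, 0, 0, 0, 0, 0, -0.01, 0, 0, 0, 0, 0, -0.03, 0, 0, 0, 0, 0, -0.04, 0, 0, 0, 0, 0, -0.04, 0, 0, 0, 0, 0, -0.03, 0, 0, 0, 0, 0]
  grip: 130

```text
time: 67.72
position: [0.5945, -0.263, 0.2064]
tcp_rot: [-141.4, 89.8, -26.8]
ft_force: [0.2, 0.9, 0.4]
grip_width: 0.0419
```

>>> arm_command:
  moves: [0, 0, 0, -0.112, 0, 0, 0, 0, 0, -0.112, 0, 0, 0, 0, 0, -0.112, 0, 0, 0, 0, 0, -0.112, 0, 0, 0, 0, 0, -0.112, 0, 0, 0, 0, 0, -0.112, 0, 0, 0, 0, 0, -0.112, 0, 0, 0, 0, 0, -0.112, 0, 0, 0, 0, 0, -0.112, 0, 0, 0, 0, 0, -0.112, 0, 0]

```text
time: 68.55
position: [0.5942, -0.2629, 0.2028]
tcp_rot: [149.1, 90.0, -31.8]
ft_force: [-0.4, -1.0, -0.2]
grip_width: 0.0416
```

>>> arm_command:
  moves: [0, -0.03, -0.02, 0, 0, 0, 0, -0.03, -0.02, 0, 0, 0, 0, -0.03, -0.02, 0, 0, 0, 0, -0.03, -0.02, 0, 0, 0, 0, -0.03, -0.02, 0, 0, 0, 0, -0.03, -0.02, 0, 0, 0, 0, -0.02, -0.02, 0, 0, 0, 0, 0, 0, 0, 0, 0, 0, 0, 0, 0, 0, 0, 0, 0, 0, 0, 0, 0]

```text
time: 69.38
position: [0.7383, -0.0663, 0.2022]
tcp_rot: [16.8, 90.0, -164.4]
ft_force: [-0.4, -0.5, 0.6]
grip_width: 0.0418
```

```bash
python3 - <<'E'
from h import *
plan([.5950,-.2636,.2],-75)
c=cam('top');a=rect(c,N=500,s=.034); cv2.imwrite('pics/d14.png',a); cv2.imwrite('pics/d14old.png',rect(dict(np.load('t11.npz')),N=500,s=.034))
# angles: hub fit, needle & red direction
for nm in('d14old','d14'):
    im=cv2.imread(f'pics/{nm}.png'); h=cv2.cvtColor(im,cv2.COLOR_BGR2HSV); g=im.max(-1)
    y,x=np.mgrid[0:500,0:500]; hm=(g<80)&(np.hypot(x-242,y-246)<30); hx,hy=x[hm].mean(),y[hm].mean()
    r=np.hypot(x-hx,y-hy); a=np.degrees(np.arctan2(x-hx,hy-y))
    red=((h[...,0]<10)|(h[...,0]>170))&(h[...,1]>110)&(r<230); ra=np.degrees(np.arctan2((x[red]-hx).mean(),(hy-y[red]).mean()))
    nm_=(g<150)&(r>45)&(r<120)&(abs(a)<100); w=(150.-g[nm_]); na=(a[nm_]*w).sum()/w.sum(); print(nm,hx,hy,'red',red.sum(),ra,'needle',nm_.sum(),na,np.std(a[nm_]))
E
```

```text
grasp [ 0.7383 -0.0663  0.2209] jawyaw -91.23 down [-3.e-04 -1.e-04 -1.e+00] j6 83.3 w 0.0418 F [-0.4 -0.5  0.6]
 shift tool [0.021  0.2003 0.139 ]
 ax total -0.2833 deg -16.2
d14old 236.6700698549167 243.79043524986565 red 2043 2.0690847843184192 needle 2220 -36.26906385040568 7.142607380079482
d14 236.13490813648295 243.9958005249344 red 1694 2.096884322117632 needle 1916 4.479966942413798 5.9841909321648625
```

View pics/d14.png

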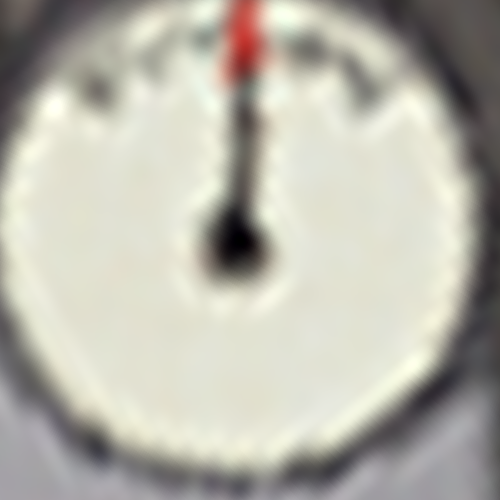

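The pointer now stands almost on the mark: hub (236,244), needle along (243,100), mark centred at (243,40). I measure it more finely, direction against radius.

```bash
cat >> h.py <<'E'
def prof(im):
    h=cv2.cvtColor(im,cv2.COLOR_BGR2HSV); y,x=np.mgrid[0:500,0:500]; g=im[...,2].astype(float) # red channel: mark is bright there
    hm=(im.max(-1)<80)&(np.hypot(x-238,y-245)<30); hx,hy=x[hm].mean(),y[hm].mean(); print('hub',hx.round(1),hy.round(1))
    P=[];Q=[]
    for r in range(40,190,10):
        a=np.radians(np.arange(-70,70,.5)); X=(hx+r*np.sin(a)).astype(np.float32)[None]; Y=(hy-r*np.cos(a)).astype(np.float32)[None]
        s=cv2.remap(im.astype(np.float32),X,Y,cv2.INTER_LINEAR)[0]; R=s[:,2]; w=np.clip(R.max()*.75-R,0,None); i=w.argmax(); j=slice(max(0,i-25),i+26)
        na=(np.degrees(a)[j]*w[j]).sum()/max(w[j].sum(),1e-6); P.append((r,round(na,1),int(w[i])))
    print(P)
    red=((h[...,0]<10)|(h[...,0]>170))&(h[...,1]>110)&(np.hypot(x-hx,y-hy)<240); m=np.c_[x[red],y[red]].astype(np.float32)
    print('red c',m.mean(0),'ang from hub',np.degrees(np.arctan2(m[:,0].mean()-hx,hy-m[:,1].mean())),cv2.fitLine(m,2,0,.01,.01).ravel())
E
python3 - <<'E'
from h import *
prof(cv2.imread('pics/d14old.png'))
ims=[rect(cam('top'),N=500,s=.034).astype(float) for _ in range(5)]
im=np.mean(ims,0).clip(0,255).astype(np.uint8); prof(im)
prof(rect(dict(np.load('top0.npz')),N=500,s=.034))
E
```

```text
hub 235.9 242.8
[(40, np.float64(-35.2), 98), (50, np.float64(-35.8), 92), (60, np.float64(-36.3), 90), (70, np.float64(-35.8), 99), (80, np.float64(-35.9), 88), (90, np.float64(-36.3), 71), (100, np.float64(-36.6), 61), (110, np.float64(-36.0), 65), (120, np.float64(-36.1), 62), (130, np.float64(-37.1), 55), (140, np.float64(-38.0), 52), (150, np.float64(-37.4), 48), (160, np.float64(-37.2), 51), (170, np.float64(-37.8), 79), (180, np.float64(-38.0), 105)]
red c [243.82857   44.341537] ang from hub 2.274677335871856 [ 1.4578974e-02 -9.9989372e-01  2.4382857e+02  4.4341537e+01]
hub 235.6 243.2
[(40, np.float64(4.6), 108), (50, np.float64(5.0), 100), (60, np.float64(5.1), 97), (70, np.float64(5.0), 90), (80, np.float64(5.2), 78), (90, np.float64(5.6), 74), (100, np.float64(5.2), 80), (110, np.float64(4.8), 89), (120, np.float64(4.9), 98), (130, np.float64(4.0), 99), (140, np.float64(3.3), 87), (150, np.float64(3.4), 73), (160, np.float64(3.5), 74), (170, np.float64(3.1), 70), (180, np.float64(2.5), 47)]
red c [243.69421  39.88842] ang from hub 2.2918078685180743 [ 2.4690459e-02 -9.9969512e-01  2.4369421e+02  3.9888420e+01]
hub 236.1 243.5
[(40, np.float64(-35.1), 94), (50, np.float64(-35.8), 90), (60, np.float64(-36.3), 89), (70, np.float64(-35.5), 99), (80, np.float64(-35.5), 89), (90, np.float64(-36.1), 73), (100, np.float64(-36.5), 64), (110, np.float64(-35.9), 67), (120, np.float64(-35.9), 63), (130, np.float64(-36.6), 55), (140, np.float64(-37.5), 51), (150, np.float64(-37.4), 49), (160, np.float64(-37.3), 53), (170, np.float64(-37.8), 80), (180, np.float64(-37.9), 104)]
red c [243.80743   44.684464] ang from hub 2.210802509598347 [ 1.7387424e-02 -9.9984884e-01  2.4380743e+02  4.4684464e+01]
```

```bash
cat > lf.py <<'E'
from h import *
def lf(c,tag):
    # average raw frame -> plane coords, darkness-weighted TLS line for needle, centroid for mark
    im=rect(c,N=500,s=.034).astype(np.float32); y,x=np.mgrid[0:500,0:500]; X=(x-250)/7.353; Y=(250-y)/7.353
    R=im[...,2]; G=im[...,1]; red=(R-G)>60; mx=im.max(-1)
    print(tag,'red',red.sum(),np.round([X[red].mean(),Y[red].mean()],2))
    rr=np.hypot(X+1.9,Y-.9)
    for lo,hi in((0,19),(6,19),(8,17)):
        s=(rr>lo)&(rr<hi)&(R<150)&~red&(Y>-4); w=(170-R[s]); p=np.c_[X[s],Y[s]]; m=(p*w[:,None]).sum(0)/w.sum(); C=((p-m)*w[:,None]).T@(p-m); d=np.linalg.eigh(C)[1][:,1]; d*=np.sign(d[1])
        print('  needle',lo,hi,s.sum(),'centroid',m.round(2),'angle',np.degrees(np.arctan2(d[0],d[1])).round(2))
    return im
def avg(n,k=5):
    cs=[cam(n) for _ in range(k)]; c=cs[0]; c['frame']=np.mean([q['frame'] for q in cs],0).astype(np.uint8); return c
if __name__=='__main__':
    lf(dict(np.load('t11.npz')),'top old'); lf(avg('top'),'top new')
    lf(dict(np.load('side0.npz')),'side old'); c=avg('side'); im=lf(c,'side new'); cv2.imwrite('pics/d15.png',np.hstack([rect(dict(np.load('side0.npz')),s=.034),rect(c,s=.034)]))
E
python3 lf.py
```

```text
top old red 2718 [-0.79 28.06]
  needle 0 19 6962 centroid [-3.84  3.51] angle -35.32
  needle 6 19 2712 centroid [-8.56  9.98] angle -37.01
  needle 8 17 1909 centroid [-8.9  10.52] angle -36.0
top new red 2209 [-0.81 28.99]
  needle 0 19 6683 centroid [-1.73  4.47] angle 4.48
  needle 6 19 2500 centroid [-0.94 13.33] angle 3.73
  needle 8 17 1699 centroid [-0.84 13.51] angle 4.07
side old red 0 [nan nan]
  needle 0 19 4319 centroid [ 8.96 -1.34] angle -74.14
  needle 6 19 2619 centroid [11.9  -2.42] angle 85.23
  needle 8 17 1928 centroid [10.9  -2.46] angle 83.63
side new red 0 [nan nan]
  needle 0 19 2398 centroid [12.06 -2.01] angle -74.02
  needle 6 19 1902 centroid [13.15 -2.45] angle 83.01
  needle 8 17 1411 centroid [11.93 -2.5 ] angle 78.67lf.py:6: RuntimeWarning: Mean of empty slice.
  print(tag,'red',red.sum(),np.round([X[red].mean(),Y[red].mean()],2))
  ret = ret.dtype.type(ret / rcount)
```

View pics/d15.png

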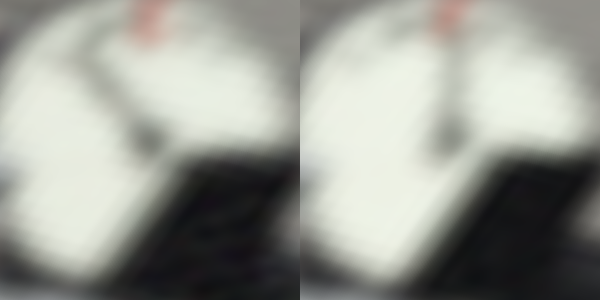

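```bash
python3 - <<'E'
from lf import *
def sd(c,t,lo,hi):
    im=rect(c,N=500,s=.034).astype(np.float32); y,x=np.mgrid[0:500,0:500]; X=(x-250)/7.353; Y=(250-y)/7.353
    red=((im[...,2]-im[...,1])>45)&(Y>18)&(abs(X)<8); rc=[X[red].mean(),Y[red].mean()]
    hub=(np.hypot(X+0,Y-3)<4.5); w=np.clip(170-im[...,2],0,None)*hub; hc=[(X*w).sum()/w.sum(),(Y*w).sum()/w.sum()]
    pts=[]
    for r in np.arange(6,21,.5):   # row-wise darkest in angular window about hub
        a=np.radians(np.arange(lo,hi,.5)); xs=(hc[0]+r*np.sin(a))*7.353+250; ys=250-(hc[1]+r*np.cos(a))*7.353
        s=cv2.remap(im[...,1],xs.astype(np.float32)[None],ys.astype(np.float32)[None],cv2.INTER_LINEAR)[0]; q=np.clip(np.percentile(s,80)-15-s,0,None)
        if q.sum()>0: A=(a*q).sum()/q.sum(); pts.append((hc[0]+r*np.sin(A),hc[1]+r*np.cos(A)))
    p=np.float32(pts); d=cv2.fitLine(p,cv2.DIST_HUBER,0,.01,.01).ravel(); d=d*np.sign(d[1])
    print(t,'hub',np.round(hc,2),'red',red.sum(),np.round(rc,2),'mark ang',np.degrees(np.arctan2(rc[0]-hc[0],rc[1]-hc[1])).round(2),'needle fit',np.degrees(np.arctan2(d[0],d[1])).round(2),'hub-mean',np.degrees(np.arctan2(p[:,0]-hc[0],p[:,1]-hc[1]).mean()).round(2))
o=dict(np.load('side0.npz')); sd(o,'side old',-60,-15); sd(avg('side',6),'side new',-20,25)
E
```

```text
side old hub [-0.28  2.24] red 0 [nan nan] mark ang nan needle fit -38.34 hub-mean -38.25
side new hub [0.12 2.87] red 0 [nan nan] mark ang nan needle fit 3.96 hub-mean 3.4<stdin>:4: RuntimeWarning: Mean of empty slice.
  ret = ret.dtype.type(ret / rcount)
```

Both cameras put the needle at about 4°. The top view puts the mark at about 2°, and the side view puts it at about 0°. So the pointer is roughly 2° past the mark, and I turn the knob back 0.08 rad.

>>> arm_command:
  moves: [0, 0.025, 0.0174, 0, 0, 0, 0, 0.025, 0.0174, 0, 0, 0, 0, 0.025, 0.0174, 0, 0, 0, 0, 0.025, 0.0174, 0, 0, 0, 0, 0.025, 0.0174, 0, 0, 0, 0, 0.025, 0.0174, 0, 0, 0, 0, 0.025, 0.0174, 0, 0, 0, 0, 0.025, 0.0172, 0, 0, 0, 0, 0, 0, 0, 0, 0, 0, 0, 0, 0, 0, 0]

```text
time: 71.32
position: [0.5946, -0.2642, 0.2023]
tcp_rot: [160.4, 90.0, -21.0]
ft_force: [-0.3, 0.0, 0.4]
grip_width: 0.0416
```

```bash
python3 - <<'E'
from h import *
plan([.5948,-.2634,.072],-91)
E
```

```text
grasp [ 0.5946 -0.2642  0.221 ] jawyaw -91.36 down [ 3.e-04 -1.e-04 -1.e+00] j6 64.2 w 0.0416 F [-0.3  0.   0.4]
 shift tool [ 1.49e-01 -8.00e-04 -1.00e-04]
 ax total -0.0064 deg -0.4
```

>>> arm_command:
  moves: [0.03, 0, 0, 0, 0, 0, 0.03, 0, 0, 0, 0, 0, 0.03, 0, 0, 0, 0, 0, 0.025, 0, 0, 0, 0, 0, 0.015, 0, 0, 0, 0, 0, 0.01, 0, 0, 0, 0, 0, 0.006, 0, 0, 0, 0, 0, 0.003, 0, 0, 0, 0, 0, 0, 0, 0, 0, 0, 0, 0, 0, 0, 0, 0, 0]

```text
time: 72.15
position: [0.5958, -0.263, 0.054]
tcp_rot: [155.1, 89.9, -26.1]
ft_force: [0.4, -0.3, -1.4]
grip_width: 0.0419
```

>>> arm_command:
  moves: [0, 0, 0, 0, 0, 0, 0, 0, 0, 0, 0, 0, 0, 0, 0, 0, 0, 0, 0, 0, 0, 0, 0, 0, 0, 0, 0, 0, 0, 0, 0, 0, 0, 0, 0, 0, 0, 0, 0, 0, 0, 0, 0, 0, 0, 0, 0, 0, 0, 0, 0, 0, 0, 0, 0, 0, 0, 0, 0, 0]
  grip: 255

```text
time: 72.98
position: [0.5958, -0.2639, 0.0545]
tcp_rot: [139.7, 89.8, -41.5]
ft_force: [-2.1, -5.4, 3.5]
grip_width: 0.0323
```

>>> arm_command:
  moves: [0, 0, 0, -0.02, 0, 0, 0, 0, 0, -0.02, 0, 0, 0, 0, 0, -0.02, 0, 0, 0, 0, 0, -0.02, 0, 0, 0, 0, 0, 0, 0, 0, 0, 0, 0, 0, 0, 0, 0, 0, 0, 0, 0, 0, 0, 0, 0, 0, 0, 0, 0, 0, 0, 0, 0, 0, 0, 0, 0, 0, 0, 0]

```text
time: 73.82
position: [0.5958, -0.2639, 0.0545]
tcp_rot: [135.1, 89.8, -41.6]
ft_force: [-0.9, -6.1, 3.3]
grip_width: 0.0323
```

>>> arm_command:
  moves: [0, 0, 0, 0, 0, 0, 0, 0, 0, 0, 0, 0, 0, 0, 0, 0, 0, 0, 0, 0, 0, 0, 0, 0, 0, 0, 0, 0, 0, 0, -0.01, 0, 0, 0, 0, 0, -0.03, 0, 0, 0, 0, 0, -0.04, 0, 0, 0, 0, 0, -0.04, 0, 0, 0, 0, 0, -0.03, 0, 0, 0, 0, 0]
  grip: 130

```text
time: 74.65
position: [0.5956, -0.263, 0.2075]
tcp_rot: [150.9, 89.8, -25.7]
ft_force: [0.6, -0.0, 0.0]
grip_width: 0.0419
```

>>> arm_command:
  moves: [0, -0.03, 0.008, 0, 0, 0, 0, -0.03, 0.008, 0, 0, 0, 0, -0.03, 0.008, 0, 0, 0, 0, -0.03, 0.008, 0, 0, 0, 0, -0.03, 0.008, 0, 0, 0, 0, -0.03, 0.008, 0, 0, 0, 0, -0.03, 0.008, 0, 0, 0, 0, -0.03, 0.008, 0, 0, 0, 0, -0.03, 0.008, 0, 0, 0, 0, 0, 0, 0, 0, 0]

```text
time: 75.48
position: [0.5063, 0.0062, 0.204]
tcp_rot: [-130.3, 89.9, 53.2]
ft_force: [-0.3, -0.3, -0.1]
grip_width: 0.0418
```

```bash
python3 - <<'E'
from lf import *
st()
c=avg('top'); im=lf(c,'top now'); prof(im.astype(np.uint8)); a=cv2.resize(c['frame'][95:235,240:390][:,:,::-1],(428,400),interpolation=cv2.INTER_CUBIC); b=cv2.resize(im,(350,350)).astype(np.uint8); b=cv2.copyMakeBorder(b,0,50,0,0,cv2.BORDER_CONSTANT)
cv2.imwrite('pics/t16.png',np.hstack([a,b]))
E
```

```text
grasp [0.5063 0.0062 0.2227] jawyaw -86.47 down [ 6.e-04  8.e-04 -1.e+00] j6 83.0 w 0.0418 F [-0.3 -0.3 -0.1]
 shift tool [ 0.1056  0.159  -0.0807]
 ax total -0.9436 deg -54.1
Ftool [0.1 0.3 0.4] oven TCP [-0.2425  0.0386]
top now red 1848 [-0.61 29.65]
  needle 0 19 6719 centroid [-1.82  4.6 ] angle 3.3
  needle 6 19 2442 centroid [-1.19 14.5 ] angle 6.16
  needle 8 17 1776 centroid [-1.13 14.19] angle 6.16
hub 235.6 243.1
[(40, np.float64(-4.9), 85), (50, np.float64(-2.5), 54), (60, np.float64(0.3), 49), (70, np.float64(2.5), 67), (80, np.float64(3.2), 81), (90, np.float64(3.8), 89), (100, np.float64(3.7), 94), (110, np.float64(3.7), 102), (120, np.float64(4.0), 98), (130, np.float64(3.4), 92), (140, np.float64(2.7), 84), (150, np.float64(2.2), 65), (160, np.float64(1.9), 68), (170, np.float64(1.7), 89), (180, np.float64(1.4), 85)]
red c [244.8186    37.195263] ang from hub 2.566943963596304 [7.6857828e-02 9.9704206e-01 2.4481860e+02 3.7195263e+01]
```

View pics/t16.png

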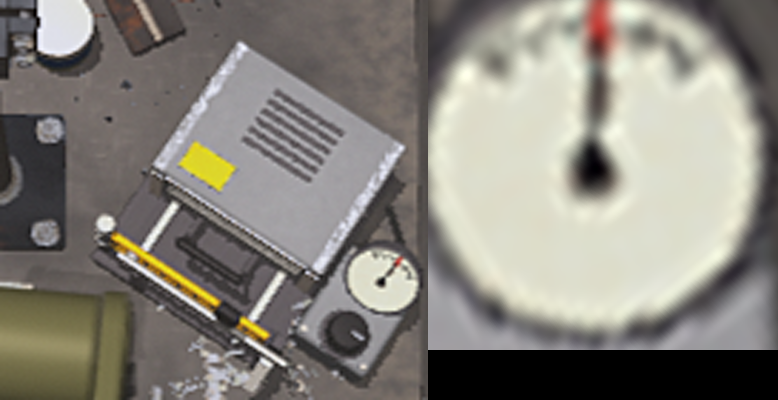

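The needle lies over the middle of the mark. The gate is shut with the latch in its catch, the handle is in its home position, and the gripper is clear. I hand in.

```bash
python3 -c "
from station import env
print(env.finish_job(), env.get_obs()['time'])"
```

```text
the job is handed in; nothing more can be done
the job is handed in; nothing more can be done
```

The job is done and handed in at about 76 s of the 210 s allowed. No verdict came back.

I lifted the latch, swung the gate open to about 1.67 rad and pulled the tray out to its stop. Only two black rings were on the table; I set both on the tray and left the blue decoy alone. I then pushed the tray home, shut and latched the gate, and turned the thermostat knob last.

Last checks:
- **Rings:** before the push, the side camera had them upright on the tray at oven y about -37 and +35 mm, roughly 25 mm apart. I could not see them inside the oven afterwards.
- **Tray:** it met its stop at 13 N after about 140 mm of travel, and the handle measured 42 mm outside the mouth.
- **Gate:** it measured parallel to the mouth. A test pull met 23 N, so the latch is holding.
- **Pointer:** I turned the knob forward 1.40 rad and back about 0.08 rad. The needle now lies over the red mark, but the readings disagree:
    - Along its outer part the needle reads about 1.5 to 4°, against about 2.5° for the mark.
    - A straight-line fit to the needle gave 3.3 to 6.2°.
    - One camera pixel at the needle's tip is nearly 6°, so I trusted the overlap in the picture.
- **Near the pole:** one retreat move went the wrong way and brought the wrist towards the pole. The force reading right after it showed no contact.

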